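# Turn an optical train round onto the second rail

### The job

The light will now come from the other end, so move the four things (lens, beam-splitter cube, sample vial and mirror) from the loaded rail to the empty rail in reverse order: the one that stood leftmost goes on the rightmost platform, the second from the left on the second from the right, and so on. Stand each upright in the middle of its own platform, never letting one tip over, and let go of them all.

Things in the scene. Friction and masses are not known exactly. Their poses are not given: they have to be found in the camera images.
- lens_mount: Lens in a black ring on a narrow steel pillar with a 32 mm round foot, 66 mm tall, 90 g. Origin at the centre of the foot's underside, z up. The ring spans heights 35 to 66 mm, 30 mm wide along own y, 10 mm thick along own x: grip it from above across its width (own y), 50 mm above the foot. Own y starts across the rail, within 0.2 rad.
- cage_cube: Black beam-splitter cube with brass-coloured port rings, 32 mm wide across the flat sides and 32 mm tall, about 130 g. Origin at the centre of its underside, z up, x and y square to its sides; grip it about 24 mm up; turned at most 0.2 rad from the rail at the start.
- sample_vial: Amber glass vial with a white screw cap, 27 mm in diameter, 60 mm tall, light (about 22 g). Origin at the centre of its underside, z up. Grip the body about 30 mm above its foot.
- mirror_mount: Square black mirror holder on a short pillar with a 32 mm round foot, 70 mm tall, 140 g. Origin on its underside, z up; the foot is centred 4 mm from it along own -x. The head spans heights 30 to 70 mm, own y -20 to 20 mm, own x -16 to 5 mm: grip it from above across its 40 mm width (own y), 52 mm above the foot, at own x = -5 mm. Own y starts across the rail, within 0.2 rad.
- loaded_rail: The rail that carries the four things at the start: fixed aluminium bar 246 mm long (own y), 46 wide (own x), 10 high, origin at the centre of its underside. Own +y points to the robot's left, within 0.22 rad. On it sit four platforms at own y = -93, -31, +31, +93 mm, tops 20 mm above the worktop; which thing stands on which varies.
- empty_rail: The rail that is empty at the start: fixed, same size, with four platforms of its own, 54 x 48 mm, centred at own x = 0, own y = -93, -31, +31, +93 mm, flat tops 20 mm above the origin, each centre marked by a thin bright circle 43 mm across. Origin under the bar's centre; own +y points to the robot's left, within 0.22 rad. It lies left or right of the loaded rail.
- saddle_lens: Fixed flat black platform clamped on the loaded rail, 54 x 48 x 10 mm, with a thin bright circle on its top; origin at the centre of its underside, top face 10 mm above the origin (20 mm above the worktop). The lens stands on its middle at the start; it stays where it is for good and so still shows that thing's old place in the row.
- saddle_cube: Fixed flat black platform clamped on the loaded rail, 54 x 48 x 10 mm, with a thin bright circle on its top; origin at the centre of its underside, top face 10 mm above the origin (20 mm above the worktop). The cube stands on its middle at the start; it stays where it is for good and so still shows that thing's old place in the row.
- saddle_vial: Fixed flat black platform clamped on the loaded rail, 54 x 48 x 10 mm, with a thin bright circle on its top; origin at the centre of its underside, top face 10 mm above the origin (20 mm above the worktop). The vial stands on its middle at the start; it stays where it is for good and so still shows that thing's old place in the row.
- saddle_mirror: Fixed flat black platform clamped on the loaded rail, 54 x 48 x 10 mm, with a thin bright circle on its top; origin at the centre of its underside, top face 10 mm above the origin (20 mm above the worktop). The mirror stands on its middle at the start; it stays where it is for good and so still shows that thing's old place in the row.
Things that resemble listed ones, but are neither listed nor needed, are in the scene too. Leave any blue look-alike of the sample_vial alone.

How it is judged:
By the outcome, as a careful person would: the job done as asked, in the order asked, and still so for the second after the job is handed in, with the robot touching nothing.
It also fails if it takes over 122 s, if anything falls off the work surface, if the arm or the gripper's body presses on something with over 40 N, if the wrist force passes 120 N, or if a joint passes its speed limit or range.

### The arm

A 6-joint arm with a two-finger parallel gripper is mounted at the origin on a cart in front of the work surface, level with it; the furniture and walls round the work are solid. World frame = base frame: x ahead of the robot, y to its left, z up, the work surface at z = 0. Lengths are in m, angles in degrees, forces in N, time in s.
With the tool pointing down it reaches from about 0.25 to 0.775 m from the base axis. Payload 8.9 kg.
Tool frame: the origin (TCP) lies on the mounting face of the last link; the fingertips stand 173 mm ahead of it and the grasp point (between the pads) lies 155 mm ahead of it (robot.grip_depth is the distance from the TCP to the grasp point, in m); x points along the fingers, y is the direction in which the jaws open and shut, and the axes are right-handed (so a half turn about x gives the same grasp; the last joint's range is limited). The gripper opens to 85 mm and grips with 20 to 120 N. Pads are 22 mm wide; open, the fingers measure 114 mm over their backs; the gripper's body (76 mm by 85 mm) begins 54 mm behind the grasp point. The pads swing forward as they close: fully open they stand 13 mm farther back than shut.
Start: joints at [68.279, 16.656, -8.789, 64.555, 0, 82.019], TCP at [0.125, 0.51, 0.405] pointing down, gripper open.
Joint ranges: [-144.48, 144.48], [-52.06, 99.96], [-74.48, 78.29], [-112.23, 115.85], [-86.99, 84.42], [-180, 180]. Speed limits (degrees/s): [127.2, 127.2, 159.86, 180, 180, 180].

### API

Orientations are given as [roll, pitch, yaw] about the fixed x, y, z axes, in that order (R = Rz(yaw) Ry(pitch) Rx(roll)).
In Python, from workcell import robot gives the robot as it stands. The module is installed in compiled form; this text tells all that it offers.
- The arm moves only by the shell command python3 -m pendant 'ROWS'. ROWS is JSON, a list of rows, each an object of numbers: "rx", "ry", "rz": the turn, a rotation vector about the world's x, y, z in units of 5 degrees (1.0 is 5 degrees); "dx", "dy", "dz": the shift along the world's x, y, z in cm; "gripper": the opening, from -1 (shut) to 1 (fully open). In form: [{"rx": .., "ry": .., "rz": .., "dx": .., "dy": .., "dz": .., "gripper": ..}, ...]. A call has 1 to 12 rows; each row shifts and turns the commanded pose from where the row before left it; what a row does not reach is not made up. A row lasts 1/12 s, in which the tool goes at most 41.7 mm and 7.16 degrees, less where a joint would pass 70% of its speed; a pose out of reach is approached as far as the arm can. A call is refused whole if a number of a shift passes 4.17 or a number of a turn 1, either way. A call with a gripper value outside its range is refused whole. The fingers move at their own pace and stop on an object; the grip force is fixed at half the most. Time passes only in rows, so rows that do not move let the fingers close. It gives the time, the measured TCP pose, the force and the opening at its end, in the units of the state.
- robot.observe(): the state, without advancing time (a new reading comes with each control period).
- robot.capture(name): name is "side" or "top"; returns a dict with "frame" (384x512x3 uint8, red, green, blue), "camera_matrix" (3x3 intrinsics, pixels), "xyz" and "attitude" of the camera in the world. Camera axes: x right, y up, looking along -z (the intrinsics and any distortion apply to the point x, -y, -z); pixel columns grow to the right and rows downward; lengths in m; the calibration is good to about 2 mm. A picture is of the moment at which its call begins. There is no depth.
- robot.close_job(): hands the job in, once; it reports no verdict.
Trained networks look in the newest picture that a camera, given by its name, has taken for a name from the list of things; names that differ only in an ending like _2 or _b are one class to them, and where a whole thing is asked for, a point or a joint stands for the part that bears it (a point fixed in the world has none). Each returns a list of dicts, best first, with "p" (0 to 1); they miss things now and then, are a little off and sometimes report something else, mostly with a low value. They report only what shows in the picture. A call takes as long as a camera call. They do not tell look-alikes from the thing itself.
- robot.boxes_of(camera, target): "uv" ([column, row] in pixels, amid what is visible of it).
- robot.silhouettes(camera, target): "mask" (384x512 bool, what is visible of it) and "uv" ([column, row] in pixels, amid what is visible of it).
- robot.place_of(camera, target): "uv" ([column, row] in pixels: a listed point, or the origin of a listed thing).
The state is a dict: "clock": time; "q": joint angles; "joint_vel": joint speeds; "tau": joint torques, N m; "eef_pos": TCP position; "ee_rot": TCP orientation; "wrist_force": force on the tool from outside, world axes, zero at the start; "wrist_torque": the same for the moment, N m; "opening": finger opening in m.
Only numpy, scipy, OpenCV 4.12 (cv2) and the standard library are available. Lean on these libraries where they do the work, as an engineer would, in place of code of your own. Each camera call takes 0.05 s, during which the arm holds its last target.

## Working session

There is one attempt and no reset: what is moved stays moved. The work goes in short steps, Python scripts to look and compute and a shell command to move; the robot and the scene stay as the last step left them, time stands still between calls to the robot, and variables do not carry over. Pictures are saved under pics/ and viewed, and the job is handed in when it is done.

```bash
mkdir -p pics
python3 - <<'E'
from workcell import robot
import cv2
print(robot.observe())
for n in("top","side"):
    c=robot.capture(n); print(n,c["camera_matrix"].tolist(),c["xyz"],c["attitude"],[k for k in c])
    cv2.imwrite(f"pics/{n}0.png",c["frame"][:,:,::-1])
E
```

```text
{'clock': 0.0, 'q': array([ 6.82788498e+01,  1.66880533e+01, -8.82977784e+00,  6.45541099e+01,
       -3.19211319e-04,  8.20207033e+01]), 'joint_vel': array([ 0.04280369, -0.05263226, -0.05200178, -0.00164488, -0.03607034,
        0.03544831]), 'tau': array([ 2.47983779e-03, -5.37134492e+01,  3.31372833e+01,  1.57304818e-02,
       -1.79789681e-04, -2.25321014e-05]), 'eef_pos': array([0.12461539, 0.50978547, 0.40414851]), 'ee_rot': array([ -97.72507003,   89.92805825, -111.46692333]), 'wrist_force': array([ 0.57659835, -0.33932003,  0.69003176]), 'wrist_torque': array([-0.0363347 ,  0.00935128,  0.01963127]), 'opening': 0.08536623270329698}
top [[466.1424602678279, 0.0, 254.36512566449488], [0.0, 466.1424602678279, 188.7527634583542], [0.0, 0.0, 1.0]] [ 0.42205929 -0.01171659  1.11942037] [  5.20194814  -0.68175654 -90.72560572] ['frame', 'camera_matrix', 'xyz', 'attitude']
side [[465.109137194421, 0.0, 263.3573585595882], [0.0, 465.109137194421, 186.57027895477893], [0.0, 0.0, 1.0]] [ 0.03774849 -0.67310145  0.59909572] [ 54.84438659   1.1400564  -36.73873664] ['frame', 'camera_matrix', 'xyz', 'attitude']
```

View pics/top0.png

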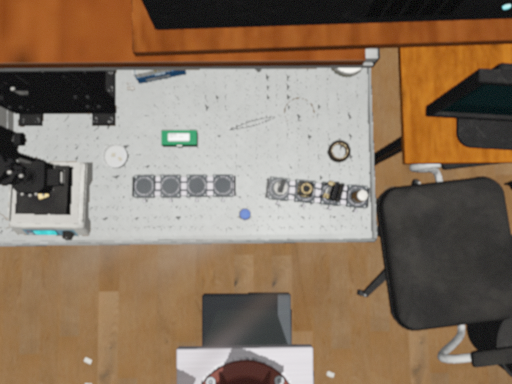

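View pics/side0.png

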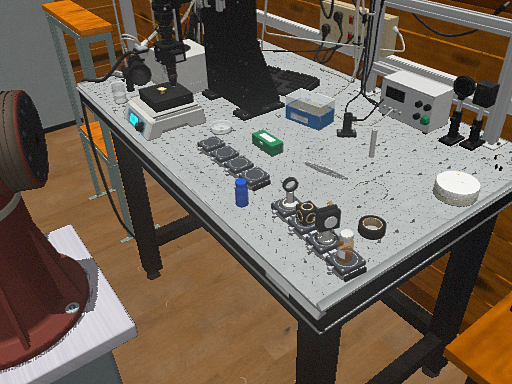

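The top view shows the empty rail with platforms at cols 145, 171, 197 and 223, row 186. The loaded rail carries lens (280,187), cube (306,188), mirror (332,191) and vial (358,196). The blue look-alike at (245,214) is to be left alone. Next I measure these.

```bash
cat > h.py <<'E'
import numpy as np, cv2, json
from scipy.spatial.transform import Rotation as R
from workcell import robot
def cam(n):
    c=robot.capture(n); c["R"]=R.from_euler("xyz",c["attitude"],degrees=True).as_matrix(); return c
def proj(c,p):
    p=np.atleast_2d(p); q=(p-c["xyz"])@c["R"]; q=q*[1,-1,-1]; u=q@c["camera_matrix"].T; return u[:,:2]/u[:,2:]
def ray(c,uv):
    d=np.linalg.inv(c["camera_matrix"])@[uv[0],uv[1],1]; return c["R"]@(d*[1,-1,-1])
def onz(c,uv,z):
    d=ray(c,uv); return c["xyz"]+d*(z-c["xyz"][2])/d[2]
E
python3 - <<'E'
from h import *
cs={}
for n in("top","side"): cs[n]=cam(n)
zs=dict(lens_mount=.02,cage_cube=.02,sample_vial=.02,mirror_mount=.02,loaded_rail=0,empty_rail=0,saddle_lens=.01)
for t,z in zs.items():
  for n in cs:
    for r in robot.place_of(n,t)[:4]:
      print(t,n,np.round(r["uv"],1),round(r["p"],2),np.round(onz(cs[n],r["uv"],z),4)[:2])
f=cs["top"]["frame"]; a=cv2.resize(f[165:225,120:380],None,fx=3,fy=3,interpolation=cv2.INTER_CUBIC)
b=cv2.resize(f[165:225,125:245],None,fx=6,fy=6,interpolation=cv2.INTER_CUBIC)
cc=cv2.resize(f[165:225,260:380],None,fx=6,fy=6,interpolation=cv2.INTER_CUBIC)
cv2.imwrite("pics/t1.png",np.vstack([b,cc])[:,:,::-1][:600] if 0 else cv2.resize(np.vstack([b,cc]),(600,600))[:,:,::-1])
f=cs["side"]["frame"]
cv2.imwrite("pics/s1.png",cv2.resize(f[125:285,190:400],None,fx=3.7,fy=3.7,interpolation=cv2.INTER_CUBIC)[:,:,::-1])
E
```

```text
lens_mount top [282.  185.9] 0.72 [ 0.528  -0.0917]
lens_mount top [328.6 192.4] 0.48 [ 0.5113 -0.202 ]
lens_mount top [315.7 190.5] 0.24 [ 0.5161 -0.1715]
lens_mount side [286.2 201.8] 0.6 [ 0.5248 -0.0801]
cage_cube top [305.1 189.3] 0.55 [ 0.5193 -0.1464]
cage_cube top [315.4 191.5] 0.55 [ 0.5138 -0.1707]
cage_cube side [303.6 217.3] 0.97 [ 0.5198 -0.1407]
sample_vial top [356.4 197.1] 0.67 [ 0.4993 -0.2677]
sample_vial top [246.8 216.7] 0.5 [ 0.4561 -0.0074]
sample_vial side [342.1 258.7] 0.76 [ 0.4973 -0.2705]
sample_vial side [243.4 203.2] 0.69 [ 0.4526 -0.0293]
mirror_mount top [327.7 193.4] 0.53 [ 0.5089 -0.1998]
mirror_mount top [317.8 193.5] 0.46 [ 0.5089 -0.1763]
mirror_mount side [326.  239.2] 0.71 [ 0.5102 -0.2153]
loaded_rail top [316.  190.6] 0.54 [ 0.5176 -0.1751]
loaded_rail side [316.7 237.9] 0.81 [ 0.515  -0.1857]
empty_rail top [184.1 186.6] 0.84 [0.531  0.1428]
empty_rail side [234.1 160.4] 0.64 [0.5475 0.1489]
saddle_lens top [274.1 190.7] 0.74 [ 0.5177 -0.0733]
saddle_lens top [281.2 189.5] 0.33 [ 0.5204 -0.0903]
saddle_lens side [289.  204.5] 0.72 [ 0.5319 -0.0807]
saddle_lens side [316.7 238.1] 0.49 [ 0.5067 -0.1943]
```

View pics/t1.png

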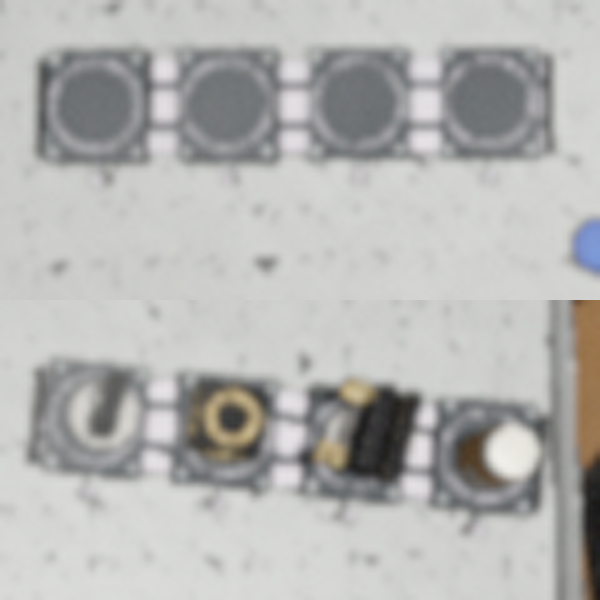

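View pics/s1.png

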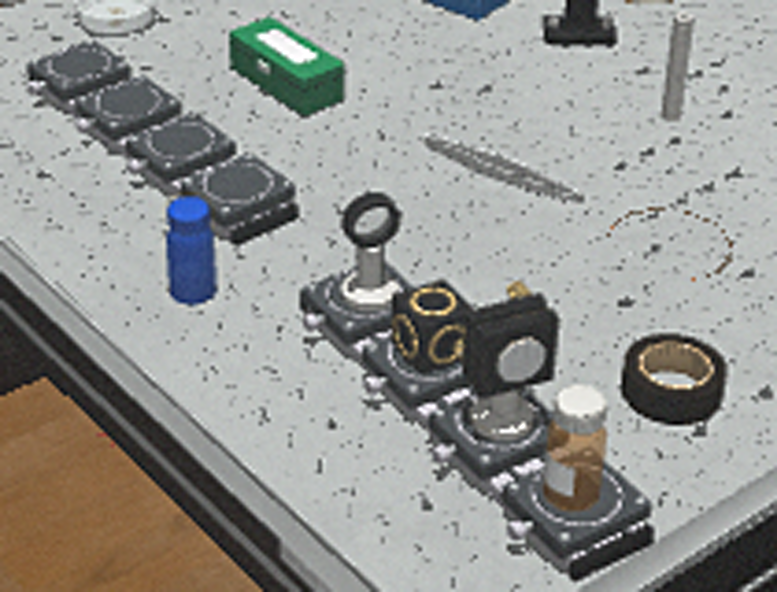

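```bash
cat > fit.py <<'E'
from h import *
from scipy.optimize import minimize
t=np.linspace(-1,1,25)
sq=np.concatenate([np.c_[t*.027,t*0+.024],np.c_[t*.027,t*0-.024],np.c_[t*0+.027,t*.024],np.c_[t*0-.027,t*.024]])
nrm=np.concatenate([np.tile([0,1],(25,1)),np.tile([0,-1],(25,1)),np.tile([1,0],(25,1)),np.tile([-1,0],(25,1))])
a=np.linspace(0,2*np.pi,60); ci=np.c_[np.cos(a),np.sin(a)]*.0215
YS=[-.093,-.031,.031,.093]
def tr(p,x): 
    c,s=np.cos(x[2]),np.sin(x[2]); return np.c_[p[:,0]*c-p[:,1]*s+x[0],p[:,0]*s+p[:,1]*c+x[1],p[:,0]*0+.02]
def samp(g,uv): return cv2.remap(g,uv[:,0].astype(np.float32)[None],uv[:,1].astype(np.float32)[None],cv2.INTER_LINEAR)[0]
def score(x,c,g,plats=YS,circ=True):
    s=0
    for y in plats:
        o=np.array([0,y])
        s+= (samp(g,proj(c,tr(sq+nrm*.003+o,x)))-samp(g,proj(c,tr(sq-nrm*.002+o,x)))).mean()
        if circ: s+=2*samp(g,proj(c,tr(ci+o,x))).mean()-samp(g,proj(c,tr(ci*1.14+o,x))).mean()-samp(g,proj(c,tr(ci*.86+o,x))).mean()
    return -s
def fit(x0,c,**k):
    g=c["frame"].astype(np.float32).mean(2)
    best=None
    for dx in np.arange(-.012,.0121,.004):
      for dy in np.arange(-.012,.0121,.004):
        for w in np.arange(-.04,.041,.02):
          x=np.array(x0)+[dx,dy,w]; v=score(x,c,g,**k)
          if best is None or v<best[0]: best=(v,x)
    r=minimize(score,best[1],args=(c,g)+((k.get("plats",YS)),k.get("circ",True)),method="Nelder-Mead",options=dict(initial_simplex=best[1]+np.array([[0,0,0],[.003,0,0],[0,.003,0],[0,0,.02]]),xatol=1e-5))
    return r.x,r.fun
E
python3 - <<'E'
from fit import *
import pickle
cs={n:cam(n) for n in("top","side")}
pickle.dump(cs,open("c0.pkl","wb"))
for n,c in cs.items():
  for nm,x0 in (("E",[.533,.143,0]),("L",[.515,-.178,-.14])):
    x,v=fit(x0,c,circ=(nm=="E")); print(n,nm,np.round(x,4),v)
    c["frame"]=c["frame"].copy()
    for y in YS:
      for p in np.r_[proj(c,tr(sq[::6]+[0,y],x)),proj(c,tr(ci[::5]+[0,y],x))]:
        pass
    c[nm]=x
  big=cv2.resize(c["frame"],None,fx=5,fy=5,interpolation=cv2.INTER_CUBIC)
  for nm in "EL":
    for y in YS:
      for pts in(np.array([[.027,.024],[-.027,.024],[-.027,-.024],[.027,-.024]]),ci):
        p=(proj(c,tr(pts+[0,y],c[nm]))*5+2).astype(int); cv2.polylines(big,[p],True,(255,0,0),1)
  b=big[800:1100,620:1900] if n=="top" else big[660:1420,960:1860]
  b=cv2.resize(b,(800,int(b.shape[0]*800/b.shape[1]))); 
  cv2.imwrite(f"pics/fit_{n}.png",b[:600,:,::-1])
  np.save(f"rail_{n}.npy",np.array([c["E"],c["L"]]))
E
```

```text
top E [ 0.5318  0.1425 -0.0058] -245.1410675048828
top L [ 0.5122 -0.1758 -0.1067] -191.31613159179688
side E [ 0.533   0.1385 -0.005 ] -166.86279296875
side L [ 0.5091 -0.1864 -0.1045] -122.64241027832031
```

View pics/fit_top.png

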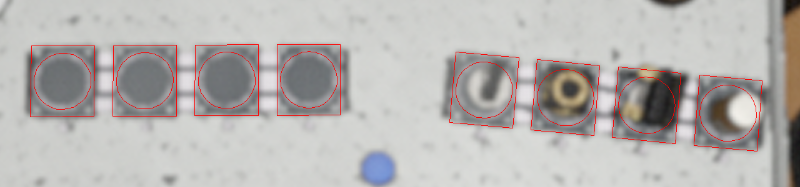

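View pics/fit_side.png

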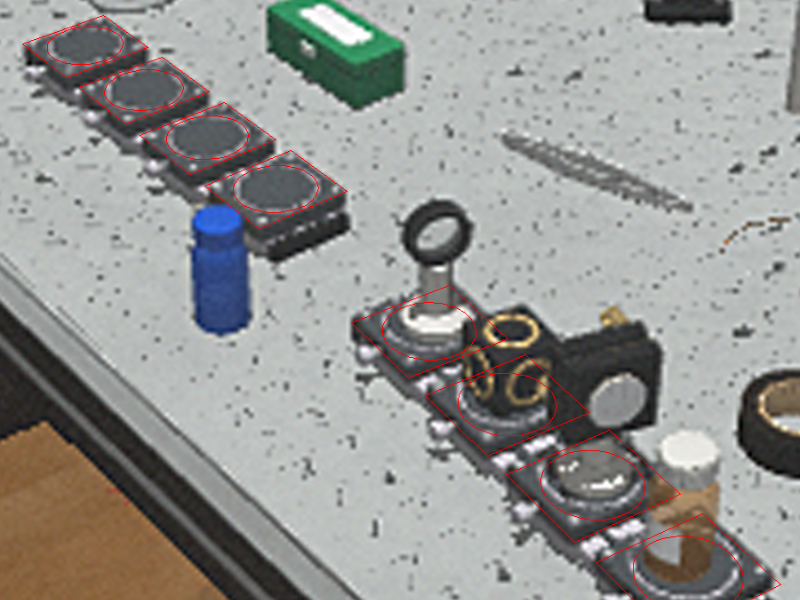

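```bash
python3 - <<'E'
from fit import *
import pickle
cs=pickle.load(open("c0.pkl","rb"))
for n,c in cs.items():
  c["E"]=np.load(f"rail_{n}.npy")[0]
  c["L"]=np.array([.512,-.178,-.105])
  for circ in(True,False):
    x,v=fit([.512,-.178,-.105],c,circ=circ); print(n,circ,np.round(x,4),v)
    if circ: c["L"]=x
  np.save(f"rail_{n}.npy",np.array([c["E"],c["L"]]))
  big=cv2.resize(c["frame"],None,fx=5,fy=5,interpolation=cv2.INTER_CUBIC)
  for y in YS:
      for pts in(np.array([[.027,.024],[-.027,.024],[-.027,-.024],[.027,-.024]]),ci):
        p=(proj(c,tr(pts+[0,y],c["L"]))*5+2).astype(int); cv2.polylines(big,[p],True,(255,0,0),1)
  b=big[850:1100,1300:1900] if n=="top" else big[850:1420,1320:1920]
  b=cv2.resize(b,(600,int(b.shape[0]*600/b.shape[1]))); 
  cv2.imwrite(f"pics/fit2_{n}.png",b[:600,:,::-1])
E
python3 -c "
import cv2,numpy as np
a=cv2.imread('pics/fit2_top.png');b=cv2.imread('pics/fit2_side.png');print(a.shape,b.shape)
m=np.vstack([a,b]);cv2.imwrite('pics/fit2.png',cv2.resize(m,None,fx=.73,fy=.73))"
```

```text
top True [ 0.5127 -0.176  -0.1077] -214.50221252441406
top False [ 0.5122 -0.1758 -0.1078] -191.28854370117188
side True [ 0.5082 -0.1851 -0.1217] -135.69271850585938
side False [ 0.509  -0.1863 -0.104 ] -122.72273254394531
(250, 600, 3) (570, 600, 3)
```

View pics/fit2.png

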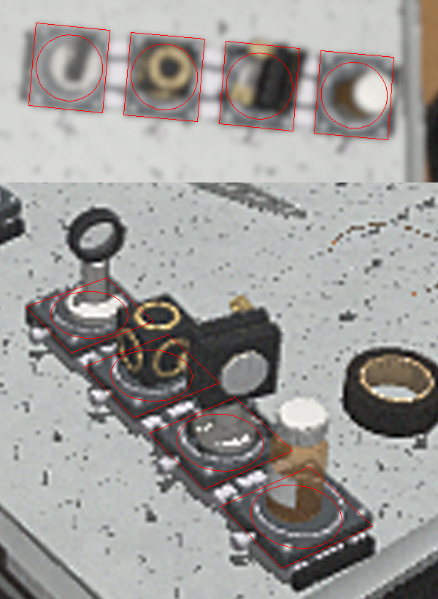

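Run:
```python
import pickle,cv2,numpy as np
from h import *
from fit import tr
cs=pickle.load(open("c0.pkl","rb"))
c=cs["top"]; f=c["frame"]; s=12
x=np.load("rail_top.npy")[1]
out=[]
for y in(.093,.031,-.031,-.093):
    ctr=proj(c,tr(np.array([[0,y]]),x))[0]; 
    u,v=int(ctr[0])-16+3,int(ctr[1])-16
    b=cv2.resize(f[v:v+32,u:u+32],None,fx=s,fy=s,interpolation=cv2.INTER_CUBIC)
    ax=proj(c,tr(np.array([[-.03,y],[.03,y]]),x)); p=((ax-[u,v]+.5)*s).astype(int)
    cv2.line(b,tuple(map(int,p[0])),tuple(map(int,p[1])),(255,0,0),1); out.append(b)
m=np.vstack([np.hstack(out[:2]),np.hstack(out[2:])])
cv2.imwrite("pics/objs.png",cv2.resize(m,(600,600))[:,:,::-1])
```

```text
(no output)
```

View pics/objs.png

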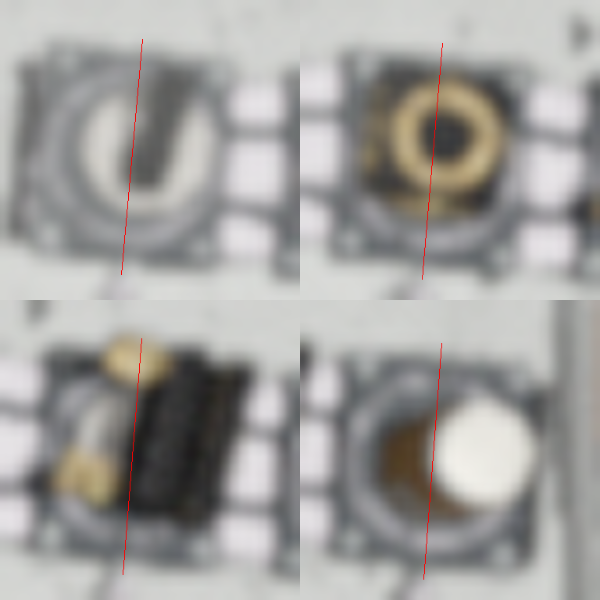

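Run:
```python
import pickle,cv2
cs=pickle.load(open("c0.pkl","rb"))
f=cs["side"]["frame"]
b=cv2.resize(f[195:280,265:375],None,fx=7,fy=7,interpolation=cv2.INTER_CUBIC)
cv2.imwrite("pics/s2.png",b[:,:,::-1])
```

```text
(no output)
```

View pics/s2.png

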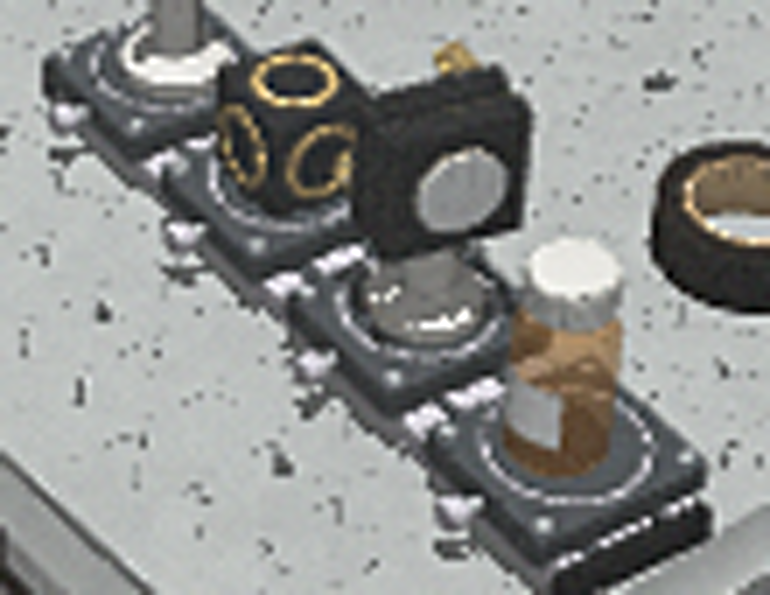

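Run:
```python
import pickle
from h import *
from fit import tr
cs=pickle.load(open("c0.pkl","rb"))
c=cs["top"]; f=c["frame"]; x=np.load("rail_top.npy")[1]; print(x)
th=x[2]
m={.093:("lens ring",(158,120),.079),.031:("cube ring",(146,135),.052),-.031:("mirror head",(185,145),.09),-.093:("vial cap",(185,153),.08)}
for y,(n,p,z) in m.items():
    P=tr(np.array([[0,y]]),x)
    ctr=proj(c,P)[0]; u,v=int(ctr[0])-13,int(ctr[1])-16
    w=onz(c,(u+p[0]/9.375-.5,v+p[1]/9.375-.5),z)
    d=w[:2]-P[0,:2]; print(n,"plat",P[0].round(4),"meas",w.round(4),"off rail",(np.array([[np.cos(th),np.sin(th)],[-np.sin(th),np.cos(th)]])@d).round(4))
    if "lens" in n:
        w=onz(c,(u+147/9.375-.5,v+150/9.375-.5),.024);print("lens foot",w)
# white cap centroid
hsv=cv2.cvtColor(f,cv2.COLOR_RGB2HSV)
sub=f[180:215,345:372].astype(int); mk=(sub.min(2)>195)
n,l,st,ce=cv2.connectedComponentsWithStats(mk.astype(np.uint8)); 
for i in range(1,n):
    if st[i,4]>20: print(st[i],ce[i]+[345,180],onz(c,ce[i]+[345,180],.08))
sub=hsv[178:200,295:318]; mk=((sub[...,1]>70)&(sub[...,2]>110)); ys,xs=np.nonzero(mk)
print("brass",xs.mean()+295,ys.mean()+178, onz(c,(xs.min()/2+xs.max()/2+295,ys.min()/2+ys.max()/2+178),.052))
for t in("lens_mount","cage_cube","sample_vial","mirror_mount"):
    pass
```

```text
[ 0.51267517 -0.17598972 -0.10769459]
lens ring plat [ 0.5227 -0.0835  0.02  ] meas [ 0.526 -0.086  0.079] off rail [ 0.0035 -0.0021]
lens foot [ 0.52388674 -0.08702601  0.024     ]
cube ring plat [ 0.516  -0.1452  0.02  ] meas [ 0.5197 -0.1448  0.052 ] off rail [0.0036 0.0008]
mirror head plat [ 0.5093 -0.2068  0.02  ] meas [ 0.5064 -0.2069  0.09  ] off rail [-0.003  -0.0004]
vial cap plat [ 0.5027 -0.2685  0.02  ] meas [ 0.5001 -0.267   0.08  ] off rail [-0.0027  0.0011]
[  0   0  24   6 101] [357.05940594 181.64356436] [ 0.5299062  -0.25636974  0.08      ]
[13 10  9 10 71] [362.01408451 194.85915493] [ 0.49998546 -0.26653688  0.08      ]
[  0  26  25   9 145] [357.23448276 211.3862069 ] [ 0.463073   -0.25457672  0.08      ]
brass 305.8780487804878 188.65853658536585 [ 0.51712852 -0.14452913  0.052     ]
```

Run:
```python
from h import *
s=robot.observe(); M=R.from_euler("xyz",s["ee_rot"],degrees=True).as_matrix(); print(M.round(3)); print(robot.grip_depth)
y=M[:,1]; print("jaw yaw",np.degrees(np.arctan2(y[1],y[0])), "q1,q6",s["q"][[0,5]])
```

```text
[[-0.     0.238  0.971]
 [-0.     0.971 -0.238]
 [-1.    -0.    -0.   ]]
0.1547
jaw yaw 76.2605492822401 q1,q6 [68.27815044 82.01760116]
```

```bash
python3 -m pendant '[{"rz":-1,"dx":2.2,"dy":-3.2},{"rz":-1,"dx":2.2,"dy":-3.2},{"rz":-1,"dx":2.2,"dy":-3.2},{"rz":-1,"dx":2.2,"dy":-3.2},{"rz":-1,"dx":2.2,"dy":-3.2},{"rz":-1,"dx":2.2,"dy":-3.2},{"rz":-1,"dx":2.2,"dy":-3.2},{"rz":-1,"dx":2.2,"dy":-3.2},{"rz":-1,"dx":2.2,"dy":-3.2},{"rz":-1,"dx":2.2,"dy":-3.2},{"rz":-1,"dx":2.2,"dy":-3.2},{"rz":-1,"dx":2.2,"dy":-3.2}]'
```

```text
validation failed for argument at $[0]...
```

```bash
python3 -m pendant '[{"rx":0,"ry":0,"rz":-1,"dx":2.2,"dy":-3.2,"dz":0,"gripper":1},{"rx":0,"ry":0,"rz":-1,"dx":2.2,"dy":-3.2,"dz":0,"gripper":1},{"rx":0,"ry":0,"rz":-1,"dx":2.2,"dy":-3.2,"dz":0,"gripper":1},{"rx":0,"ry":0,"rz":-1,"dx":2.2,"dy":-3.2,"dz":0,"gripper":1},{"rx":0,"ry":0,"rz":-1,"dx":2.2,"dy":-3.2,"dz":0,"gripper":1},{"rx":0,"ry":0,"rz":-1,"dx":2.2,"dy":-3.2,"dz":0,"gripper":1},{"rx":0,"ry":0,"rz":-1,"dx":2.2,"dy":-3.2,"dz":0,"gripper":1},{"rx":0,"ry":0,"rz":-1,"dx":2.2,"dy":-3.2,"dz":0,"gripper":1},{"rx":0,"ry":0,"rz":-1,"dx":2.2,"dy":-3.2,"dz":0,"gripper":1},{"rx":0,"ry":0,"rz":-1,"dx":2.2,"dy":-3.2,"dz":0,"gripper":1},{"rx":0,"ry":0,"rz":-1,"dx":2.2,"dy":-3.2,"dz":0,"gripper":1},{"rx":0,"ry":0,"rz":-1,"dx":2.2,"dy":-3.2,"dz":0,"gripper":1}]'
```

```text
clock: 2.0
eef_pos: [0.3893, 0.1241, 0.405]
ee_rot: [86.9, 90.0, 12.9]
wrist_force: [1.2, 1.3, -0.7]
opening: 0.0854
```

```bash
cat > st.py <<'E'
from h import *
import sys
s=robot.observe(); M=R.from_euler("xyz",s["ee_rot"],degrees=True).as_matrix(); y=M[:,1]
yaw=np.degrees(np.arctan2(y[1],y[0])); p=s["eef_pos"]
print("t",round(s["clock"],2),"pos",p.round(4),"yaw",yaw.round(2),"tilt",M[:,0].round(4),"F",s["wrist_force"].round(1),"open",round(s["opening"],4),"q",s["q"].round(0))
if len(sys.argv)>1:
    g=np.array(list(map(float,sys.argv[1:5]))); print("cm",((g[:3]-p)*100).round(2),"turn",round((g[3]-yaw)/5,2))
E
python3 -m pendant '[{"rx":0,"ry":0,"rz":-0.84,"dx":1.94,"dy":-3.01,"dz":-1.5,"gripper":1},{"rx":0,"ry":0,"rz":-0.84,"dx":1.94,"dy":-3.01,"dz":-1.5,"gripper":1},{"rx":0,"ry":0,"rz":-0.84,"dx":1.94,"dy":-3.01,"dz":-1.5,"gripper":1},{"rx":0,"ry":0,"rz":-0.84,"dx":1.94,"dy":-3.01,"dz":-1.5,"gripper":1},{"rx":0,"ry":0,"rz":-0.84,"dx":1.94,"dy":-3.01,"dz":-1.5,"gripper":1},{"rx":0,"ry":0,"rz":-0.84,"dx":1.94,"dy":-3.01,"dz":-1.5,"gripper":1},{"rx":0,"ry":0,"rz":-0.84,"dx":1.94,"dy":-3.01,"dz":-1.5,"gripper":1},{"rx":0,"ry":0,"rz":0,"dx":0,"dy":0,"dz":0,"gripper":1},{"rx":0,"ry":0,"rz":0,"dx":0,"dy":0,"dz":0,"gripper":1}]'; python3 st.py .525 -.0865 .225 -13
python3 - <<'E'
from h import *
for n in("top","side"):
    c=cam(n); cv2.imwrite(f"pics/{n}2.png",c["frame"][:,:,::-1])
    s=robot.observe(); M=R.from_euler("xyz",s["ee_rot"],degrees=True).as_matrix()
    for d in(.155,.173): print(n,proj(c,s["eef_pos"]+M[:,0]*d).round(1))
    print("lens foot",proj(c,[.525,-.0865,.02]))
E
```

```text
clock: 2.75
eef_pos: [0.5248, -0.0862, 0.2984]
ee_rot: [-94.3, 89.9, 162.4]
wrist_force: [-0.2, 0.4, -0.3]
opening: 0.0852
t 2.75 pos [ 0.5248 -0.0862  0.2984] yaw -13.29 tilt [-1.8e-03  6.0e-04 -1.0e+00] F [-0.2  0.4 -0.3] open 0.0852 q [-17.  22. -18.  50.   0.  86.]
cm [ 0.02 -0.03 -7.34] turn 0.06
top [[283.1 182.1]]
top [[282.4 183. ]]
lens foot [[279.836893   187.19252975]]
side [[287.9 150.7]]
side [[287.8 158.7]]
lens foot [[288.22886365 203.23142972]]
```

View pics/side2.png

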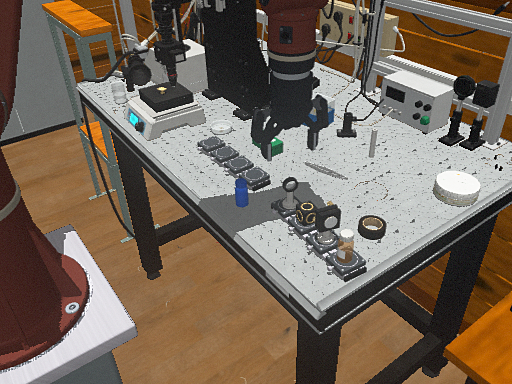

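View pics/top2.png

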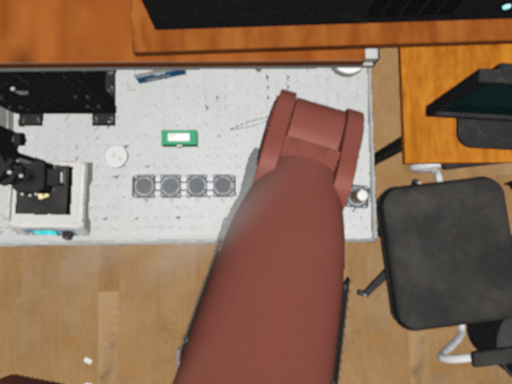

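Run:
```python
import cv2
f=cv2.imread("pics/side2.png"); cv2.imwrite("pics/side2z.png",cv2.resize(f[95:215,240:340],None,fx=5,fy=5,interpolation=cv2.INTER_CUBIC))
```

```text
(no output)
```

View pics/side2z.png

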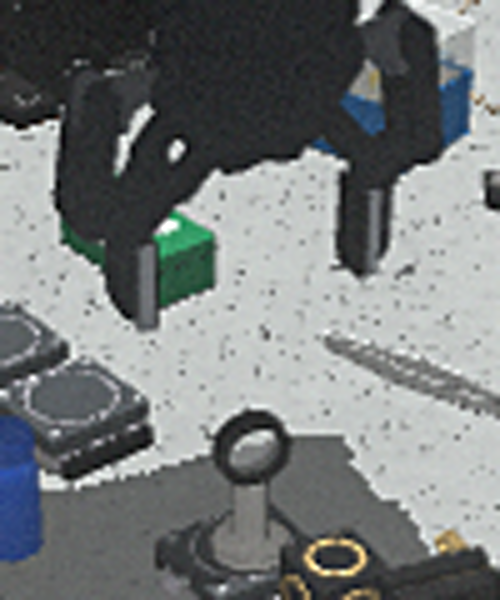

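```bash
python3 -m pendant '[{"rx":0,"ry":0,"rz":0,"dx":0,"dy":0,"dz":-1.5,"gripper":1},{"rx":0,"ry":0,"rz":0,"dx":0,"dy":0,"dz":-2,"gripper":1},{"rx":0,"ry":0,"rz":0,"dx":0,"dy":0,"dz":-2,"gripper":1},{"rx":0,"ry":0,"rz":0,"dx":0,"dy":0,"dz":-1.3,"gripper":1},{"rx":0,"ry":0,"rz":0,"dx":0,"dy":0,"dz":-0.5,"gripper":1},{"rx":0,"ry":0,"rz":0,"dx":0,"dy":0,"dz":0,"gripper":1},{"rx":0,"ry":0,"rz":0,"dx":0,"dy":0,"dz":0,"gripper":1}]'; python3 st.py .525 -.0865 .225 -13
python3 - <<'E'
from h import *
c=cam("side"); f=c["frame"]; cv2.imwrite("pics/side3z.png",cv2.resize(f[135:255,240:340],None,fx=5,fy=5,interpolation=cv2.INTER_CUBIC)[:,:,::-1])
E
```

```text
clock: 3.43
eef_pos: [0.5246, -0.0842, 0.2276]
ee_rot: [90.4, 89.9, -12.6]
wrist_force: [-0.3, 0.1, 1.2]
opening: 0.0855
t 3.43 pos [ 0.5246 -0.0842  0.2276] yaw -13.07 tilt [ 9.e-04 -2.e-04 -1.e+00] F [-0.3  0.1  1.2] open 0.0855 q [-17.  27. -23.  40.   0.  86.]
cm [ 0.04 -0.23 -0.26] turn 0.01
```

View pics/side3z.png

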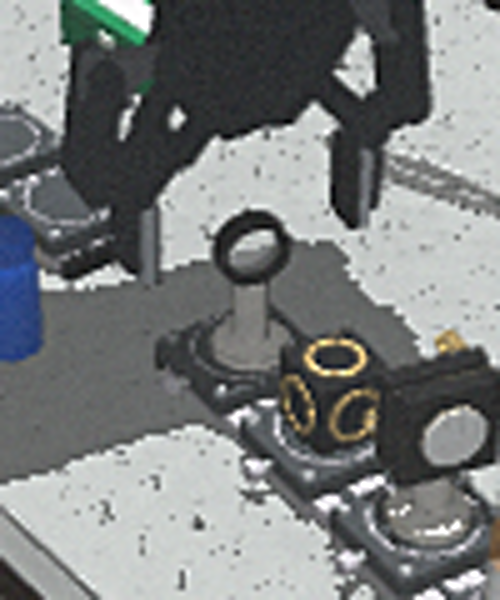

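```bash
python3 -m pendant '[{"rx":0,"ry":0,"rz":0,"dx":0,"dy":-0.2,"dz":-0.2,"gripper":1},{"rx":0,"ry":0,"rz":0,"dx":0,"dy":0,"dz":0,"gripper":-1},{"rx":0,"ry":0,"rz":0,"dx":0,"dy":0,"dz":0,"gripper":-1},{"rx":0,"ry":0,"rz":0,"dx":0,"dy":0,"dz":0,"gripper":-1},{"rx":0,"ry":0,"rz":0,"dx":0,"dy":0,"dz":0,"gripper":-1},{"rx":0,"ry":0,"rz":0,"dx":0,"dy":0,"dz":0,"gripper":-1},{"rx":0,"ry":0,"rz":0,"dx":0,"dy":0,"dz":0,"gripper":-1},{"rx":0,"ry":0,"rz":0,"dx":0,"dy":0,"dz":0,"gripper":-1},{"rx":0,"ry":0,"rz":0,"dx":0,"dy":0,"dz":0,"gripper":-1},{"rx":0,"ry":0,"rz":0,"dx":0,"dy":0,"dz":0,"gripper":-1}]'; python3 st.py .525 -.0865 .225 -13
python3 - <<'E'
from h import *
c=cam("side"); f=c["frame"]; cv2.imwrite("pics/side4z.png",cv2.resize(f[135:255,240:340],None,fx=5,fy=5,interpolation=cv2.INTER_CUBIC)[:,:,::-1])
E
```

```text
clock: 4.32
eef_pos: [0.5245, -0.0867, 0.225]
ee_rot: [77.2, 90.0, -26.0]
wrist_force: [-0.7, 0.2, 6.5]
opening: 0.0279
t 4.32 pos [ 0.5245 -0.0867  0.225 ] yaw -13.14 tilt [ 2.e-04 -1.e-04 -1.e+00] F [-0.7  0.2  6.5] open 0.0279 q [-17.  27. -23.  40.  -0.  86.]
cm [0.05 0.02 0.  ] turn 0.03
```

View pics/side4z.png

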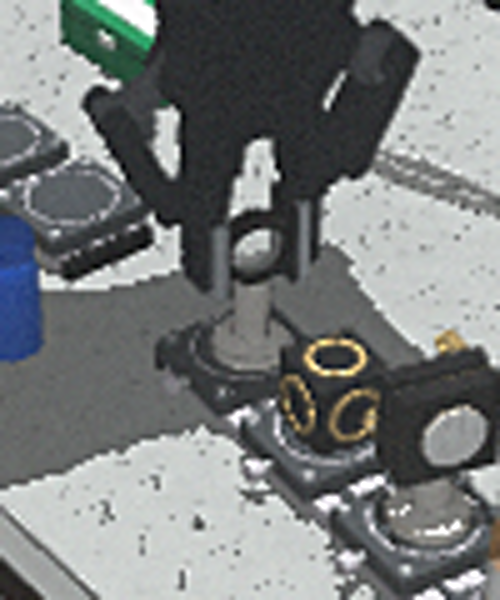

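```bash
python3 -m pendant '[{"rx":0,"ry":0,"rz":0,"dx":0,"dy":0,"dz":1,"gripper":-1},{"rx":0,"ry":0,"rz":0,"dx":0,"dy":0,"dz":2,"gripper":-1},{"rx":0,"ry":0,"rz":0,"dx":0,"dy":0,"dz":3,"gripper":-1},{"rx":0,"ry":0,"rz":0,"dx":0,"dy":0,"dz":2,"gripper":-1},{"rx":0,"ry":0,"rz":0.4,"dx":0.1,"dy":1.6,"dz":0,"gripper":-1},{"rx":0,"ry":0,"rz":0.44,"dx":0.13,"dy":3,"dz":0,"gripper":-1},{"rx":0,"ry":0,"rz":0.44,"dx":0.13,"dy":3,"dz":0,"gripper":-1},{"rx":0,"ry":0,"rz":0.44,"dx":0.13,"dy":3,"dz":0,"gripper":-1},{"rx":0,"ry":0,"rz":0.44,"dx":0.1,"dy":2,"dz":0,"gripper":-1},{"rx":0,"ry":0,"rz":0.4,"dx":0.04,"dy":1,"dz":0,"gripper":-1},{"rx":0,"ry":0,"rz":0,"dx":0,"dy":0,"dz":0,"gripper":-1},{"rx":0,"ry":0,"rz":0,"dx":0,"dy":0,"dz":0,"gripper":-1}]'; python3 st.py .5313 .0495 .305 -0.3
python3 - <<'E'
from h import *
c=cam("side"); f=c["frame"]; cv2.imwrite("pics/side5z.png",cv2.resize(f[85:225,190:310],None,fx=4.2,fy=4.2,interpolation=cv2.INTER_CUBIC)[:,:,::-1])
E
```

```text
clock: 5.37
eef_pos: [0.5308, 0.0493, 0.3049]
ee_rot: [5.8, 90.0, -84.5]
wrist_force: [0.4, 0.0, -0.7]
opening: 0.0277
t 5.37 pos [0.5308 0.0493 0.3049] yaw -0.31 tilt [ 0.e+00 -4.e-04 -1.e+00] F [ 0.4  0.  -0.7] open 0.0277 q [ -3.  22. -17.  51.  -0.  88.]
cm [0.05 0.02 0.01] turn 0.0
```

View pics/side5z.png

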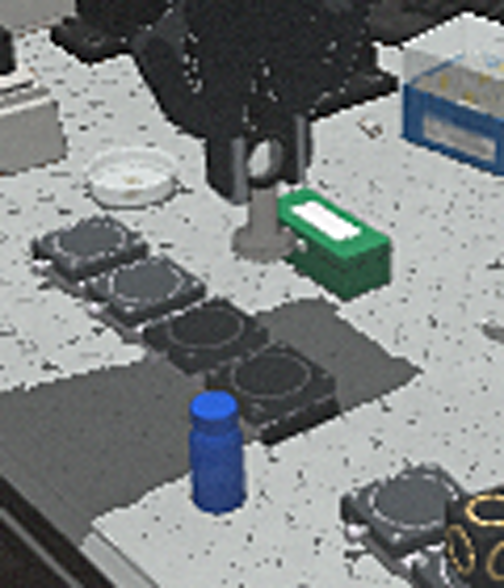

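```bash
python3 -m pendant '[{"rx":0,"ry":0,"rz":0,"dx":0,"dy":0,"dz":-2,"gripper":-1},{"rx":0,"ry":0,"rz":0,"dx":0,"dy":0,"dz":-2.5,"gripper":-1},{"rx":0,"ry":0,"rz":0,"dx":0,"dy":0,"dz":-2,"gripper":-1},{"rx":0,"ry":0,"rz":0,"dx":0,"dy":0,"dz":-0.9,"gripper":-1},{"rx":0,"ry":0,"rz":0,"dx":0,"dy":0,"dz":0,"gripper":-1},{"rx":0,"ry":0,"rz":0,"dx":0,"dy":0,"dz":0,"gripper":-1}]'; python3 st.py .5313 .0495 .231 -0.3
python3 - <<'E'
from h import *
c=cam("side"); f=c["frame"]; cv2.imwrite("pics/side6z.png",cv2.resize(f[130:200,215:285],None,fx=8,fy=8,interpolation=cv2.INTER_CUBIC)[:,:,::-1])
p=proj(c,[[.5313,.0495,.02],[.5313,.0495,.026],[.5363,.0495,.02],[.5313,.0545,.02],[.5313,.0495,.1]]);print(((p-p[0])*8).round(1))
E
```

```text
clock: 5.92
eef_pos: [0.5309, 0.0486, 0.231]
ee_rot: [-76.7, 90.0, -167.2]
wrist_force: [-0.2, 0.4, -0.2]
opening: 0.0277
t 5.92 pos [0.5309 0.0486 0.231 ] yaw -0.41 tilt [-5.e-04 -1.e-04 -1.e+00] F [-0.2  0.4 -0.2] open 0.0277 q [ -3.  27. -22.  41.  -0.  88.]
cm [0.04 0.09 0.  ] turn 0.02
[[   0.     0. ]
 [  -0.7  -17.8]
 [  14.4   -6.1]
 [ -10.3   -7.7]
 [ -10.  -247.5]]
```

View pics/side6z.png

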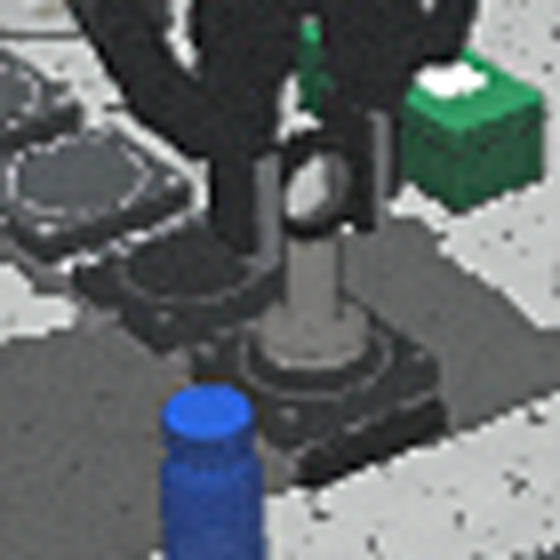

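```bash
python3 -m pendant '[{"rx":0,"ry":0,"rz":0,"dx":0,"dy":0,"dz":-0.4,"gripper":-1},{"rx":0,"ry":0,"rz":0,"dx":0,"dy":0,"dz":-0.2,"gripper":-1},{"rx":0,"ry":0,"rz":0,"dx":0,"dy":0,"dz":0,"gripper":-1},{"rx":0,"ry":0,"rz":0,"dx":0,"dy":0,"dz":0,"gripper":0},{"rx":0,"ry":0,"rz":0,"dx":0,"dy":0,"dz":0,"gripper":0},{"rx":0,"ry":0,"rz":0,"dx":0,"dy":0,"dz":0,"gripper":0},{"rx":0,"ry":0,"rz":0,"dx":0,"dy":0,"dz":0,"gripper":0.4},{"rx":0,"ry":0,"rz":0,"dx":0,"dy":0,"dz":1,"gripper":1},{"rx":0,"ry":0,"rz":0,"dx":0,"dy":0,"dz":2,"gripper":1},{"rx":0,"ry":0,"rz":0,"dx":0,"dy":0,"dz":3,"gripper":1},{"rx":0,"ry":0,"rz":0,"dx":0,"dy":0,"dz":2,"gripper":1},{"rx":0,"ry":0,"rz":0,"dx":0,"dy":0,"dz":0,"gripper":1}]'; python3 st.py
python3 - <<'E'
from h import *
c=cam("side"); f=c["frame"]; cv2.imwrite("pics/side7z.png",cv2.resize(f[130:200,215:285],None,fx=8,fy=8,interpolation=cv2.INTER_CUBIC)[:,:,::-1])
E
```

```text
clock: 6.97
eef_pos: [0.5323, 0.0493, 0.3095]
ee_rot: [88.0, 89.6, -2.3]
wrist_force: [1.0, 0.1, 0.2]
opening: 0.0852
t 6.97 pos [0.5323 0.0493 0.3095] yaw -0.33 tilt [ 6.8e-03 -3.0e-04 -1.0e+00] F [1.  0.1 0.2] open 0.0852 q [ -3.  22. -17.  51.   0.  88.]
```

View pics/side7z.png

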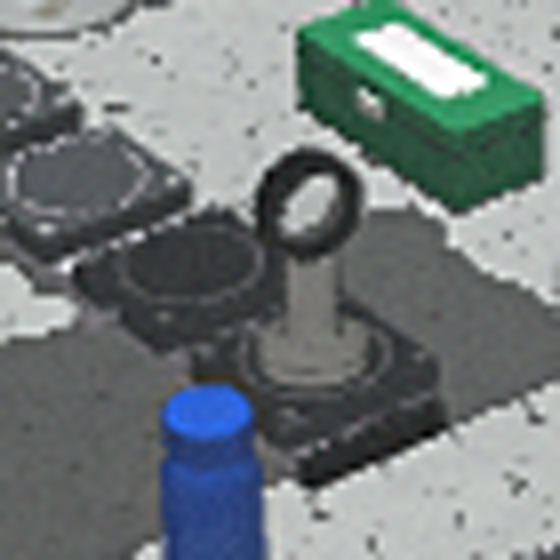

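```bash
python3 -m pendant '[{"rx":0,"ry":0,"rz":-0.1,"dx":-0.1,"dy":-2,"dz":0,"gripper":1},{"rx":0,"ry":0,"rz":-0.2,"dx":-0.2,"dy":-3.5,"dz":0,"gripper":1},{"rx":0,"ry":0,"rz":-0.2,"dx":-0.2,"dy":-3.5,"dz":0,"gripper":1},{"rx":0,"ry":0,"rz":-0.2,"dx":-0.3,"dy":-3.5,"dz":0,"gripper":1},{"rx":0,"ry":0,"rz":-0.1,"dx":-0.3,"dy":-3.5,"dz":0,"gripper":1},{"rx":0,"ry":0,"rz":-0.1,"dx":-0.16,"dy":-2.4,"dz":0,"gripper":1},{"rx":0,"ry":0,"rz":0,"dx":0,"dy":-1,"dz":-1,"gripper":1},{"rx":0,"ry":0,"rz":0,"dx":0,"dy":0,"dz":-1.5,"gripper":1},{"rx":0,"ry":0,"rz":0,"dx":0,"dy":0,"dz":0,"gripper":1},{"rx":0,"ry":0,"rz":0,"dx":0,"dy":0,"dz":0,"gripper":1}]'; python3 st.py .5185 -.1447 .28 -5
python3 - <<'E'
from h import *
c=cam("side"); f=c["frame"]; cv2.imwrite("pics/side8z.png",cv2.resize(f[125:265,250:370],None,fx=4.2,fy=4.2,interpolation=cv2.INTER_CUBIC)[:,:,::-1])
E
```

```text
clock: 7.85
eef_pos: [0.5175, -0.1439, 0.2785]
ee_rot: [-113.3, 89.8, 151.9]
wrist_force: [-0.5, 0.3, 0.3]
opening: 0.0853
t 7.85 pos [ 0.5175 -0.1439  0.2785] yaw -4.82 tilt [-0.0028  0.0015 -1.    ] F [-0.5  0.3  0.3] open 0.0853 q [-23.  24. -18.  48.   0.  71.]
cm [ 0.1  -0.08  0.15] turn -0.04
```

View pics/side8z.png

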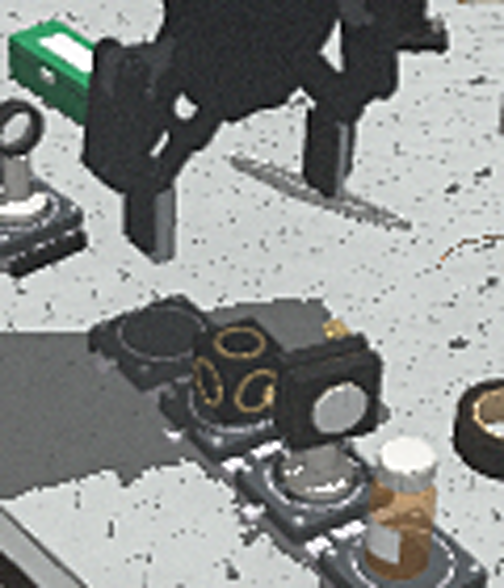

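```bash
python3 -m pendant '[{"rx":0,"ry":0,"rz":0,"dx":0,"dy":0,"dz":-1.5,"gripper":1},{"rx":0,"ry":0,"rz":0,"dx":0,"dy":0,"dz":-2.3,"gripper":1},{"rx":0,"ry":0,"rz":0,"dx":0,"dy":0,"dz":-2,"gripper":1},{"rx":0,"ry":0,"rz":0,"dx":0,"dy":0,"dz":-1.4,"gripper":1},{"rx":0,"ry":0,"rz":0,"dx":0,"dy":0,"dz":-0.6,"gripper":1},{"rx":0,"ry":0,"rz":0,"dx":0,"dy":0,"dz":0,"gripper":1},{"rx":0,"ry":0,"rz":0,"dx":0,"dy":0,"dz":0,"gripper":1}]'; python3 st.py .5185 -.1447 .202 -5
python3 - <<'E'
from h import *
c=cam("side"); f=c["frame"]; cv2.imwrite("pics/side9z.png",cv2.resize(f[125:265,250:370],None,fx=4.2,fy=4.2,interpolation=cv2.INTER_CUBIC)[:,:,::-1])
E
```

```text
clock: 8.48
eef_pos: [0.5186, -0.1444, 0.2024]
ee_rot: [75.8, 90.0, -19.0]
wrist_force: [-0.4, 0.1, 0.7]
opening: 0.0851
t 8.48 pos [ 0.5186 -0.1444  0.2024] yaw -4.8 tilt [ 5.e-04 -2.e-04 -1.e+00] F [-0.4  0.1  0.7] open 0.0851 q [-23.  29. -23.  37.   0.  71.]
cm [-0.01 -0.03 -0.04] turn -0.04
```

View pics/side9z.png

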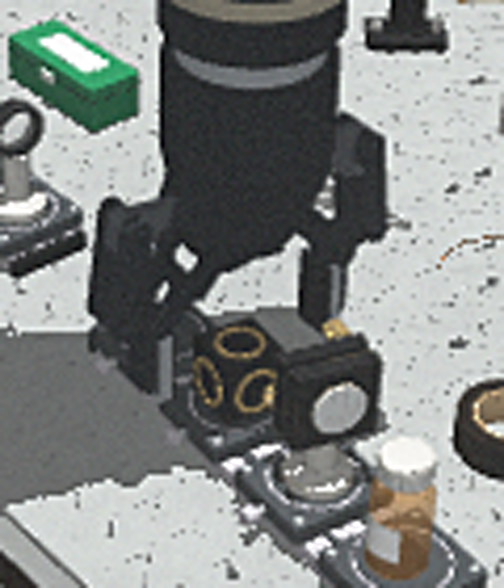

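```bash
python3 -m pendant '[{"rx":0,"ry":0,"rz":0,"dx":0,"dy":0,"dz":0,"gripper":-1},{"rx":0,"ry":0,"rz":0,"dx":0,"dy":0,"dz":0,"gripper":-1},{"rx":0,"ry":0,"rz":0,"dx":0,"dy":0,"dz":0,"gripper":-1},{"rx":0,"ry":0,"rz":0,"dx":0,"dy":0,"dz":0,"gripper":-1},{"rx":0,"ry":0,"rz":0,"dx":0,"dy":0,"dz":0,"gripper":-1},{"rx":0,"ry":0,"rz":0,"dx":0,"dy":0,"dz":0,"gripper":-1},{"rx":0,"ry":0,"rz":0,"dx":0,"dy":0,"dz":0,"gripper":-1},{"rx":0,"ry":0,"rz":0,"dx":0,"dy":0,"dz":0,"gripper":-1}]'; python3 st.py
python3 - <<'E'
from h import *
c=cam("side"); f=c["frame"]; cv2.imwrite("pics/side10z.png",cv2.resize(f[125:265,250:370],None,fx=4.2,fy=4.2,interpolation=cv2.INTER_CUBIC)[:,:,::-1])
E
```

```text
clock: 9.2
eef_pos: [0.5183, -0.1448, 0.2024]
ee_rot: [72.1, 90.0, -22.7]
wrist_force: [-1.7, 0.5, 7.2]
opening: 0.0316
t 9.2 pos [ 0.5183 -0.1448  0.2024] yaw -4.85 tilt [ 6.e-04 -3.e-04 -1.e+00] F [-1.7  0.5  7.2] open 0.0316 q [-23.  29. -23.  37.   0.  71.]
```

View pics/side10z.png

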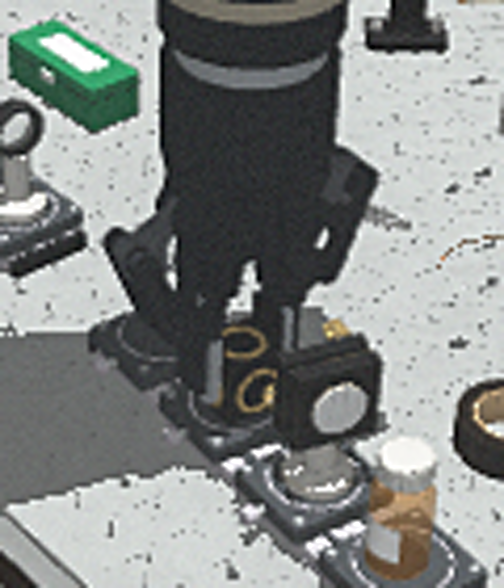

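```bash
python3 -m pendant '[{"rx":0,"ry":0,"rz":0,"dx":0,"dy":0,"dz":1,"gripper":-1},{"rx":0,"ry":0,"rz":0,"dx":0,"dy":0,"dz":3,"gripper":-1},{"rx":0,"ry":0,"rz":0,"dx":0,"dy":0,"dz":4,"gripper":-1},{"rx":0,"ry":0,"rz":0,"dx":0,"dy":0,"dz":2,"gripper":-1},{"rx":0,"ry":0,"rz":0.1,"dx":0.16,"dy":2,"dz":0,"gripper":-1},{"rx":0,"ry":0,"rz":0.1,"dx":0.16,"dy":3.8,"dz":0,"gripper":-1},{"rx":0,"ry":0,"rz":0.1,"dx":0.16,"dy":3.8,"dz":0,"gripper":-1},{"rx":0,"ry":0,"rz":0.15,"dx":0.16,"dy":3.8,"dz":0,"gripper":-1},{"rx":0,"ry":0,"rz":0.15,"dx":0.16,"dy":3.8,"dz":0,"gripper":-1},{"rx":0,"ry":0,"rz":0.1,"dx":0.16,"dy":3.8,"dz":0,"gripper":-1},{"rx":0,"ry":0,"rz":0.1,"dx":0.16,"dy":3,"dz":0,"gripper":-1},{"rx":0,"ry":0,"rz":0.1,"dx":0.16,"dy":1.6,"dz":0,"gripper":-1}]'; python3 -m pendant '[{"rx":0,"ry":0,"rz":0,"dx":0,"dy":0,"dz":-1,"gripper":-1},{"rx":0,"ry":0,"rz":0,"dx":0,"dy":0,"dz":-3,"gripper":-1},{"rx":0,"ry":0,"rz":0,"dx":0,"dy":0,"dz":-3,"gripper":-1},{"rx":0,"ry":0,"rz":0,"dx":0,"dy":0,"dz":-1.5,"gripper":-1},{"rx":0,"ry":0,"rz":0,"dx":0,"dy":0,"dz":-0.5,"gripper":-1},{"rx":0,"ry":0,"rz":0,"dx":0,"dy":0,"dz":0,"gripper":-1}]'; python3 st.py .5316 .1115 .212 -.33
python3 - <<'E'
from h import *
c=cam("side"); f=c["frame"]; cv2.imwrite("pics/side11z.png",cv2.resize(f[115:185,195:265],None,fx=8,fy=8,interpolation=cv2.INTER_CUBIC)[:,:,::-1])
E
```

```text
clock: 10.25
eef_pos: [0.5305, 0.1145, 0.3023]
ee_rot: [178.5, 89.9, 88.3]
wrist_force: [0.1, 0.2, -1.9]
opening: 0.0318
clock: 10.75
eef_pos: [0.5303, 0.1107, 0.2106]
ee_rot: [-82.3, 89.8, -172.6]
wrist_force: [0.2, -0.4, -0.8]
opening: 0.0315
t 10.75 pos [0.5303 0.1107 0.2106] yaw -0.38 tilt [-2.7e-03 -4.0e-04 -1.0e+00] F [ 0.2 -0.4 -0.8] open 0.0315 q [  4.  29. -22.  39.  -0.  94.]
cm [0.13 0.08 0.14] turn 0.01
```

View pics/side11z.png

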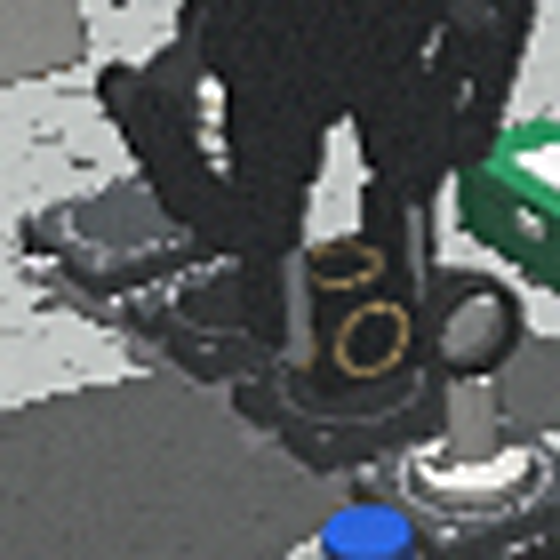

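```bash
python3 -m pendant '[{"rx":0,"ry":0,"rz":0,"dx":0,"dy":0,"dz":-0.6,"gripper":-1},{"rx":0,"ry":0,"rz":0,"dx":0,"dy":0,"dz":-0.4,"gripper":-1},{"rx":0,"ry":0,"rz":0,"dx":0,"dy":0,"dz":0,"gripper":-1},{"rx":0,"ry":0,"rz":0,"dx":0,"dy":0,"dz":0,"gripper":-0.1},{"rx":0,"ry":0,"rz":0,"dx":0,"dy":0,"dz":0,"gripper":0},{"rx":0,"ry":0,"rz":0,"dx":0,"dy":0,"dz":0,"gripper":0.2},{"rx":0,"ry":0,"rz":0,"dx":0,"dy":0,"dz":0,"gripper":0.6},{"rx":0,"ry":0,"rz":0,"dx":0,"dy":0,"dz":1,"gripper":1},{"rx":0,"ry":0,"rz":0,"dx":0,"dy":0,"dz":3,"gripper":1},{"rx":0,"ry":0,"rz":0,"dx":0,"dy":0,"dz":4,"gripper":1},{"rx":0,"ry":0,"rz":0,"dx":0,"dy":0,"dz":2,"gripper":1},{"rx":0,"ry":0,"rz":0,"dx":0,"dy":0,"dz":0,"gripper":1}]'; python3 st.py
python3 - <<'E'
from h import *
c=cam("side"); f=c["frame"]; cv2.imwrite("pics/side12z.png",cv2.resize(f[115:185,195:265],None,fx=8,fy=8,interpolation=cv2.INTER_CUBIC)[:,:,::-1])
c=cam("top"); f=c["frame"]; cv2.imwrite("pics/top12.png",f[:,:,::-1])
E
```

```text
clock: 11.8
eef_pos: [0.5327, 0.1115, 0.3072]
ee_rot: [94.8, 89.5, 4.5]
wrist_force: [0.2, 0.4, 1.0]
opening: 0.0854
t 11.8 pos [0.5327 0.1115 0.3072] yaw -0.33 tilt [ 8.e-03  6.e-04 -1.e+00] F [0.2 0.4 1. ] open 0.0854 q [  4.  23. -15.  51.   0.  94.]
```

View pics/side12z.png

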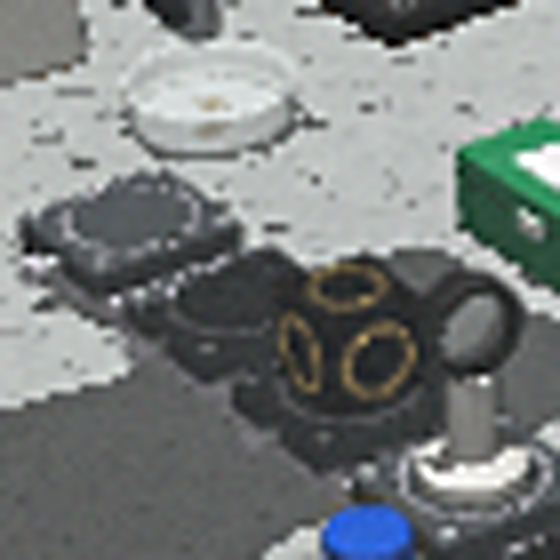

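```bash
python3 -m pendant '[{"rx":0,"ry":0,"rz":-0.2,"dx":-0.25,"dy":-2,"dz":0,"gripper":1},{"rx":0,"ry":0,"rz":-0.2,"dx":-0.25,"dy":-3.8,"dz":0,"gripper":1},{"rx":0,"ry":0,"rz":-0.25,"dx":-0.25,"dy":-3.8,"dz":0,"gripper":1},{"rx":0,"ry":0,"rz":-0.25,"dx":-0.25,"dy":-3.8,"dz":0,"gripper":1},{"rx":0,"ry":0,"rz":-0.25,"dx":-0.25,"dy":-3.8,"dz":0,"gripper":1},{"rx":0,"ry":0,"rz":-0.25,"dx":-0.25,"dy":-3.8,"dz":0,"gripper":1},{"rx":0,"ry":0,"rz":-0.25,"dx":-0.25,"dy":-3.8,"dz":0,"gripper":1},{"rx":0,"ry":0,"rz":-0.25,"dx":-0.25,"dy":-3.8,"dz":0,"gripper":1},{"rx":0,"ry":0,"rz":-0.25,"dx":-0.25,"dy":-2.2,"dz":0,"gripper":1},{"rx":0,"ry":0,"rz":-0.2,"dx":-0.23,"dy":-1,"dz":0,"gripper":1},{"rx":0,"ry":0,"rz":0,"dx":0,"dy":0,"dz":0,"gripper":1},{"rx":0,"ry":0,"rz":0,"dx":0,"dy":0,"dz":0,"gripper":1}]'; python3 st.py .5065 -.207 .227 -12
python3 - <<'E'
from h import *
c=cam("side"); f=c["frame"]; cv2.imwrite("pics/side13z.png",cv2.resize(f[135:285,275:395],None,fx=4,fy=4,interpolation=cv2.INTER_CUBIC)[:,:,::-1])
E
```

```text
clock: 12.9
eef_pos: [0.5057, -0.2062, 0.301]
ee_rot: [-121.4, 89.9, 136.5]
wrist_force: [-0.7, 1.1, 0.4]
opening: 0.0855
t 12.9 pos [ 0.5057 -0.2062  0.301 ] yaw -12.11 tilt [-0.0015  0.0014 -1.    ] F [-0.7  1.1  0.4] open 0.0855 q [-30.  24. -15.  51.   0.  72.]
cm [ 0.08 -0.08 -7.4 ] turn 0.02
```

View pics/side13z.png

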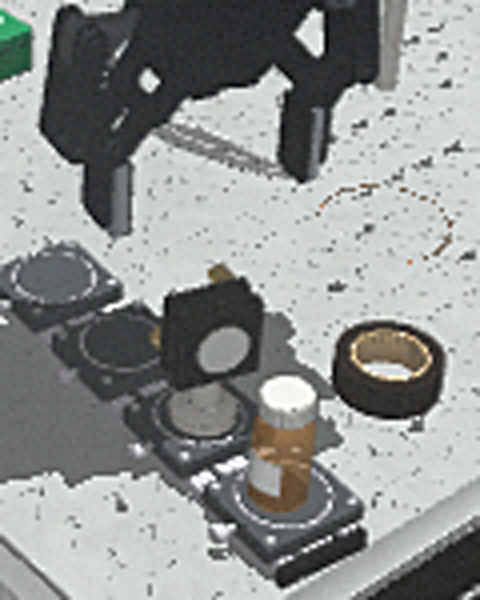

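```bash
python3 -m pendant '[{"rx":0,"ry":0,"rz":0,"dx":0,"dy":0,"dz":-1.5,"gripper":1},{"rx":0,"ry":0,"rz":0,"dx":0,"dy":0,"dz":-2.3,"gripper":1},{"rx":0,"ry":0,"rz":0,"dx":0,"dy":0,"dz":-2,"gripper":1},{"rx":0,"ry":0,"rz":0,"dx":0,"dy":0,"dz":-1.2,"gripper":1},{"rx":0,"ry":0,"rz":0,"dx":0,"dy":0,"dz":-0.5,"gripper":1},{"rx":0,"ry":0,"rz":0,"dx":0,"dy":0,"dz":0,"gripper":1},{"rx":0,"ry":0,"rz":0,"dx":0,"dy":0,"dz":0,"gripper":1}]'; python3 st.py .5065 -.207 .227 -12
python3 - <<'E'
from h import *
c=cam("side"); f=c["frame"]; cv2.imwrite("pics/side14z.png",cv2.resize(f[135:285,275:395],None,fx=4,fy=4,interpolation=cv2.INTER_CUBIC)[:,:,::-1])
E
```

```text
clock: 13.53
eef_pos: [0.5065, -0.2059, 0.2271]
ee_rot: [164.3, 90.0, 62.3]
wrist_force: [0.2, -0.3, 0.8]
opening: 0.0856
t 13.53 pos [ 0.5065 -0.2059  0.2271] yaw -12.0 tilt [ 1.e-04  1.e-04 -1.e+00] F [ 0.2 -0.3  0.8] open 0.0856 q [-30.  28. -20.  41.   0.  72.]
cm [-0.   -0.11 -0.01] turn 0.0
```

View pics/side14z.png

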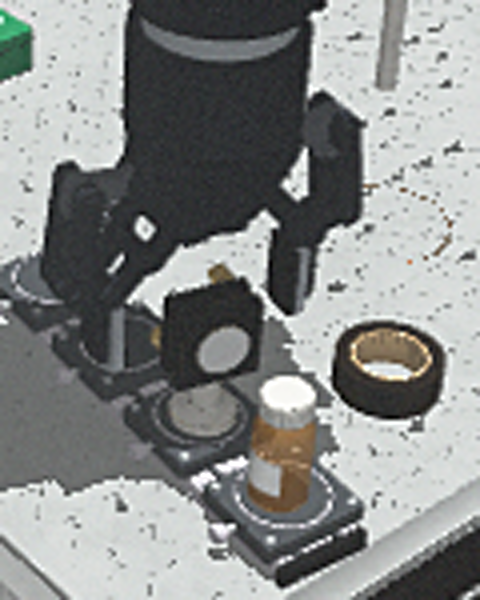

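```bash
python3 -m pendant '[{"rx":0,"ry":0,"rz":0,"dx":0,"dy":0,"dz":0,"gripper":-1},{"rx":0,"ry":0,"rz":0,"dx":0,"dy":0,"dz":0,"gripper":-1},{"rx":0,"ry":0,"rz":0,"dx":0,"dy":0,"dz":0,"gripper":-1},{"rx":0,"ry":0,"rz":0,"dx":0,"dy":0,"dz":0,"gripper":-1},{"rx":0,"ry":0,"rz":0,"dx":0,"dy":0,"dz":0,"gripper":-1},{"rx":0,"ry":0,"rz":0,"dx":0,"dy":0,"dz":0,"gripper":-1},{"rx":0,"ry":0,"rz":0,"dx":0,"dy":0,"dz":0,"gripper":-1},{"rx":0,"ry":0,"rz":0,"dx":0,"dy":0,"dz":0,"gripper":-1}]'; python3 st.py
python3 - <<'E'
from h import *
c=cam("side"); f=c["frame"]; cv2.imwrite("pics/side15z.png",cv2.resize(f[135:285,275:395],None,fx=4,fy=4,interpolation=cv2.INTER_CUBIC)[:,:,::-1])
E
```

```text
clock: 14.25
eef_pos: [0.5065, -0.207, 0.2273]
ee_rot: [71.6, 89.9, -30.5]
wrist_force: [-0.8, 0.3, 5.4]
opening: 0.0396
t 14.25 pos [ 0.5065 -0.207   0.2273] yaw -12.09 tilt [ 1.1e-03 -7.0e-04 -1.0e+00] F [-0.8  0.3  5.4] open 0.0396 q [-30.  28. -20.  41.  -0.  72.]
```

View pics/side15z.png

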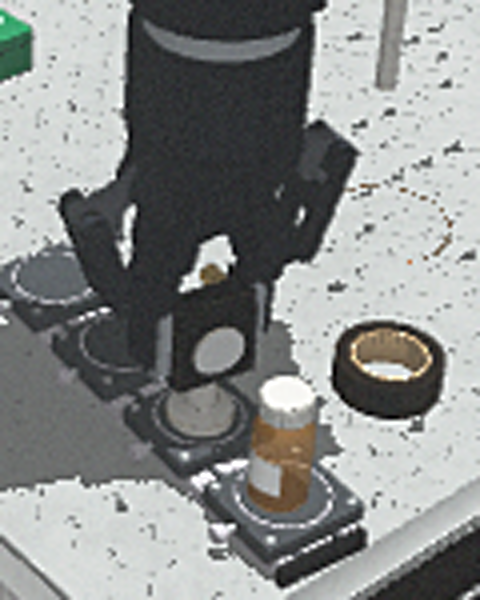

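```bash
python3 -m pendant '[{"rx":0,"ry":0,"rz":0,"dx":0,"dy":0,"dz":1,"gripper":-1},{"rx":0,"ry":0,"rz":0,"dx":0,"dy":0,"dz":3,"gripper":-1},{"rx":0,"ry":0,"rz":0,"dx":0,"dy":0,"dz":4,"gripper":-1},{"rx":0,"ry":0,"rz":0,"dx":0,"dy":0,"dz":2,"gripper":-1},{"rx":0,"ry":0,"rz":0.2,"dx":0.23,"dy":2.3,"dz":0,"gripper":-1},{"rx":0,"ry":0,"rz":0.2,"dx":0.23,"dy":3.9,"dz":0,"gripper":-1},{"rx":0,"ry":0,"rz":0.22,"dx":0.23,"dy":3.9,"dz":0,"gripper":-1},{"rx":0,"ry":0,"rz":0.22,"dx":0.23,"dy":3.9,"dz":0,"gripper":-1},{"rx":0,"ry":0,"rz":0.22,"dx":0.23,"dy":3.9,"dz":0,"gripper":-1},{"rx":0,"ry":0,"rz":0.22,"dx":0.23,"dy":3.9,"dz":0,"gripper":-1},{"rx":0,"ry":0,"rz":0.22,"dx":0.23,"dy":3.9,"dz":0,"gripper":-1},{"rx":0,"ry":0,"rz":0.22,"dx":0.23,"dy":3.9,"dz":0,"gripper":-1}]'; python3 -m pendant '[{"rx":0,"ry":0,"rz":0.22,"dx":0.23,"dy":3.9,"dz":0,"gripper":-1},{"rx":0,"ry":0,"rz":0.22,"dx":0.23,"dy":3,"dz":0,"gripper":-1},{"rx":0,"ry":0,"rz":0.19,"dx":0.25,"dy":1.77,"dz":0,"gripper":-1},{"rx":0,"ry":0,"rz":0,"dx":0,"dy":0,"dz":0,"gripper":-1},{"rx":0,"ry":0,"rz":0,"dx":0,"dy":0,"dz":-1,"gripper":-1},{"rx":0,"ry":0,"rz":0,"dx":0,"dy":0,"dz":-3,"gripper":-1},{"rx":0,"ry":0,"rz":0,"dx":0,"dy":0,"dz":-3,"gripper":-1},{"rx":0,"ry":0,"rz":0,"dx":0,"dy":0,"dz":-1.5,"gripper":-1},{"rx":0,"ry":0,"rz":0,"dx":0,"dy":0,"dz":-0.7,"gripper":-1},{"rx":0,"ry":0,"rz":0,"dx":0,"dy":0,"dz":0,"gripper":-1},{"rx":0,"ry":0,"rz":0,"dx":0,"dy":0,"dz":0,"gripper":-1}]'; python3 st.py .532 .176 .235 -.33
python3 - <<'E'
from h import *
c=cam("side"); f=c["frame"]; cv2.imwrite("pics/side16z.png",cv2.resize(f[105:175,185:255],None,fx=8,fy=8,interpolation=cv2.INTER_CUBIC)[:,:,::-1])
E
```

```text
clock: 15.3
eef_pos: [0.524, 0.0911, 0.3272]
ee_rot: [-79.8, 90.0, -173.3]
wrist_force: [1.2, -0.9, -1.9]
opening: 0.0393
clock: 16.22
eef_pos: [0.5319, 0.1753, 0.235]
ee_rot: [-36.9, 90.0, -127.3]
wrist_force: [0.0, 0.5, -0.5]
opening: 0.0394
t 16.22 pos [0.5319 0.1753 0.235 ] yaw -0.4 tilt [-1.e-04 -1.e-04 -1.e+00] F [ 0.   0.5 -0.5] open 0.0394 q [ 11.  29. -18.  43.  -0. 101.]
cm [ 0.01  0.07 -0.  ] turn 0.01
```

View pics/side16z.png

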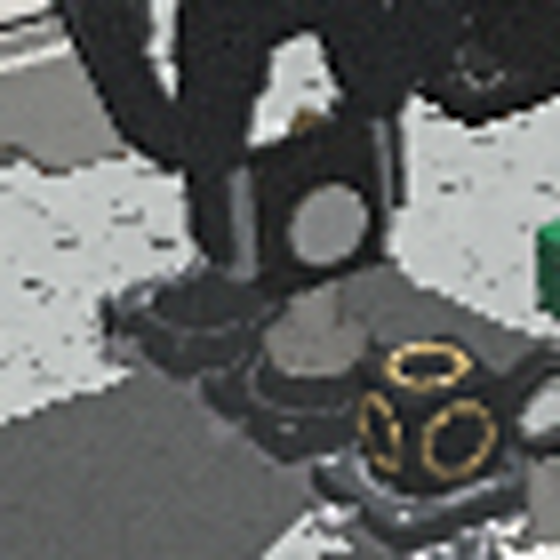

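```bash
cat > ov.py <<'E'
from h import *
from fit import tr,ci
import sys
# ov.py name u v w h scale rails foot-y foot-z
def ov(cn,u,v,w,h,s,ys,name,rail=0):
    c=cam(cn); x=np.load(f"rail_{cn}.npy")[rail]; f=c["frame"]
    b=cv2.resize(f[v:v+h,u:u+w],None,fx=s,fy=s,interpolation=cv2.INTER_CUBIC)
    b=cv2.convertScaleAbs(b,alpha=1.6,beta=10)
    for y in ys:
      for pts in(np.array([[.027,.024],[-.027,.024],[-.027,-.024],[.027,-.024]]),ci):
        p=((proj(c,tr(pts+[0,y],x))-[u,v]+.5)*s).astype(int); cv2.polylines(b,[p],True,(255,0,0),1)
      print(y,((proj(c,tr(np.array([[0,y]]),x))-[u,v]+.5)*s).round(1))
    cv2.imwrite(name,b[:,:,::-1])
E
python3 -c "
from ov import ov
ov('side',185,105,70,70,8,[.031,-.031],'pics/ov1.png')"
```

```text
0.031 [[316.3 378.6]]
-0.031 [[430.3 464.2]]
```

View pics/ov1.png

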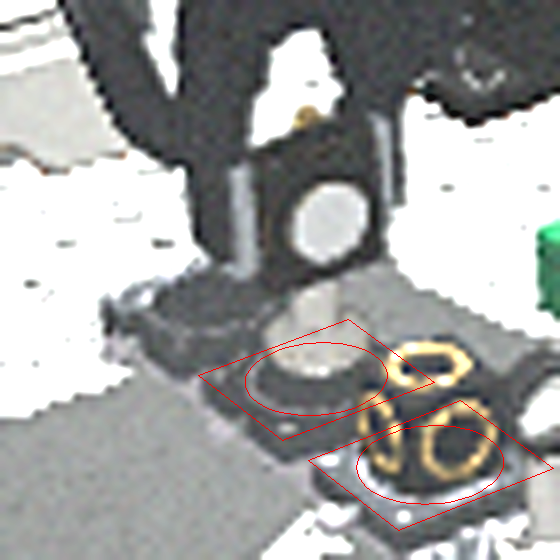

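```bash
python3 -m pendant '[{"rx":0,"ry":0,"rz":0,"dx":0,"dy":0,"dz":-0.5,"gripper":-1},{"rx":0,"ry":0,"rz":0,"dx":0,"dy":0,"dz":-0.3,"gripper":-1},{"rx":0,"ry":0,"rz":0,"dx":0,"dy":0,"dz":0,"gripper":-1},{"rx":0,"ry":0,"rz":0,"dx":0,"dy":0,"dz":0,"gripper":0},{"rx":0,"ry":0,"rz":0,"dx":0,"dy":0,"dz":0,"gripper":0.2},{"rx":0,"ry":0,"rz":0,"dx":0,"dy":0,"dz":0,"gripper":0.4},{"rx":0,"ry":0,"rz":0,"dx":0,"dy":0,"dz":0,"gripper":0.8},{"rx":0,"ry":0,"rz":0,"dx":0,"dy":0,"dz":1,"gripper":1},{"rx":0,"ry":0,"rz":0,"dx":0,"dy":0,"dz":2.5,"gripper":1},{"rx":0,"ry":0,"rz":0,"dx":0,"dy":0,"dz":2.5,"gripper":1},{"rx":0,"ry":0,"rz":0,"dx":0,"dy":0,"dz":1.5,"gripper":1},{"rx":0,"ry":0,"rz":0,"dx":0,"dy":0,"dz":0,"gripper":1}]'; python3 st.py
python3 -c "
from ov import ov
ov('side',185,105,100,80,7,[],'pics/ov2.png')"
```

```text
clock: 17.32
eef_pos: [0.5329, 0.1762, 0.3058]
ee_rot: [100.8, 89.7, 10.5]
wrist_force: [0.3, 1.2, -0.1]
opening: 0.0852
t 17.32 pos [0.5329 0.1762 0.3058] yaw -0.33 tilt [ 0.0057  0.0011 -1.    ] F [ 0.3  1.2 -0.1] open 0.0852 q [ 11.  25. -13.  52.  -0. 101.]
```

View pics/ov2.png

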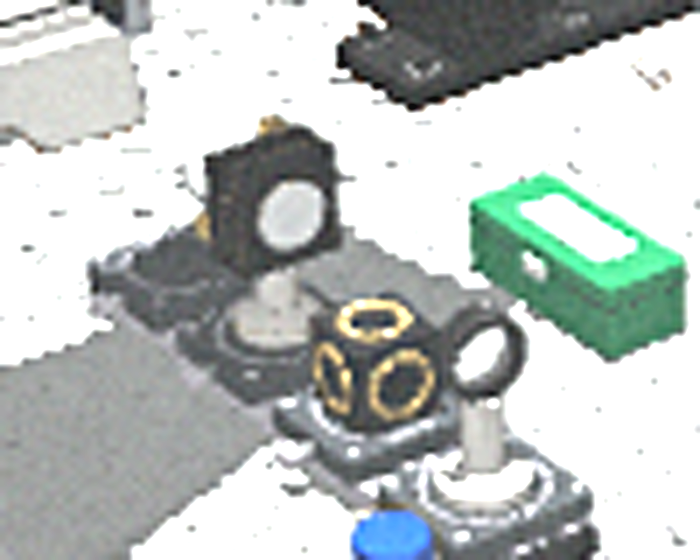

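Two vials fit the class: the amber one with a white cap at (358,196) in the top view and (346,243) in the side view, and the blue one at (245,214). The enlarged crop s2.png shows the amber vial on the loaded rail's last platform, so that is the sample_vial. The blue one stays untouched.

```bash
python3 -m pendant '[{"rx":0,"ry":0,"rz":-0.1,"dx":-0.25,"dy":-2.3,"dz":0,"gripper":1},{"rx":0,"ry":0,"rz":-0.1,"dx":-0.25,"dy":-3.9,"dz":0,"gripper":1},{"rx":0,"ry":0,"rz":-0.1,"dx":-0.25,"dy":-3.9,"dz":0,"gripper":1},{"rx":0,"ry":0,"rz":-0.1,"dx":-0.25,"dy":-3.9,"dz":0,"gripper":1},{"rx":0,"ry":0,"rz":-0.1,"dx":-0.25,"dy":-3.9,"dz":0,"gripper":1},{"rx":0,"ry":0,"rz":-0.1,"dx":-0.25,"dy":-3.9,"dz":0,"gripper":1},{"rx":0,"ry":0,"rz":-0.1,"dx":-0.25,"dy":-3.9,"dz":0,"gripper":1},{"rx":0,"ry":0,"rz":-0.1,"dx":-0.25,"dy":-3.9,"dz":0,"gripper":1},{"rx":0,"ry":0,"rz":-0.1,"dx":-0.25,"dy":-3.9,"dz":0,"gripper":1},{"rx":0,"ry":0,"rz":-0.1,"dx":-0.25,"dy":-3.9,"dz":0,"gripper":1},{"rx":0,"ry":0,"rz":-0.1,"dx":-0.25,"dy":-3.9,"dz":0,"gripper":1}]'; python3 -m pendant '[{"rx":0,"ry":0,"rz":0,"dx":-0.25,"dy":-1.9,"dz":0,"gripper":1},{"rx":0,"ry":0,"rz":0,"dx":-0.2,"dy":-1.1,"dz":0,"gripper":1},{"rx":0,"ry":0,"rz":0,"dx":0,"dy":0,"dz":0,"gripper":1},{"rx":0,"ry":0,"rz":0,"dx":0,"dy":0,"dz":0,"gripper":1}]'; python3 st.py .5 -.267 .205 -6
python3 -c "
from ov import ov
ov('side',280,145,120,150,4,[],'pics/ov3.png')"
```

```text
clock: 18.28
eef_pos: [0.5033, -0.2387, 0.301]
ee_rot: [-118.3, 89.9, 145.8]
wrist_force: [2.0, -0.2, 0.3]
opening: 0.0854
clock: 18.62
eef_pos: [0.4993, -0.2664, 0.3011]
ee_rot: [-133.3, 89.9, 130.9]
wrist_force: [0.7, 0.3, -0.6]
opening: 0.0857
t 18.62 pos [ 0.4993 -0.2664  0.3011] yaw -5.86 tilt [-0.0011  0.0013 -1.    ] F [ 0.7  0.3 -0.6] open 0.0857 q [-35.  25. -12.  53.   0.  60.]
cm [ 0.07 -0.06 -9.61] turn -0.03
```

View pics/ov3.png

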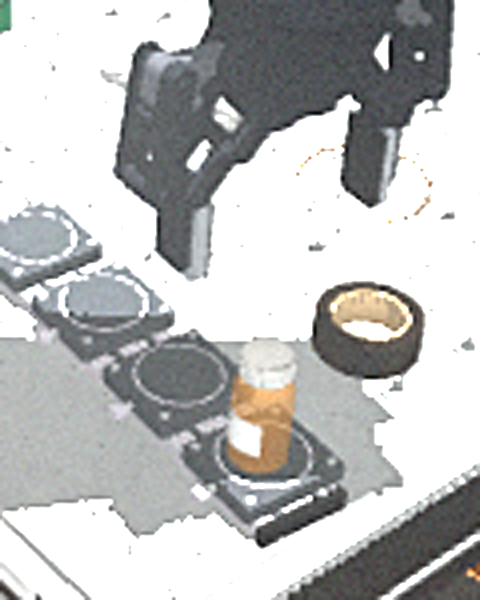

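```bash
python3 -m pendant '[{"rx":0,"ry":0,"rz":0,"dx":0,"dy":0,"dz":-1.5,"gripper":1},{"rx":0,"ry":0,"rz":0,"dx":0,"dy":0,"dz":-2.5,"gripper":1},{"rx":0,"ry":0,"rz":0,"dx":0,"dy":0,"dz":-2.5,"gripper":1},{"rx":0,"ry":0,"rz":0,"dx":0,"dy":0,"dz":-2,"gripper":1},{"rx":0,"ry":0,"rz":0,"dx":0,"dy":0,"dz":-1.2,"gripper":1},{"rx":0,"ry":0,"rz":0,"dx":0,"dy":0,"dz":0,"gripper":1},{"rx":0,"ry":0,"rz":0,"dx":0,"dy":0,"dz":0,"gripper":1}]'; python3 st.py .5 -.267 .205 -6
python3 -c "
from ov import ov
ov('side',280,145,120,150,4,[],'pics/ov4.png')"
```

```text
clock: 19.25
eef_pos: [0.4998, -0.2655, 0.2045]
ee_rot: [-125.6, 89.9, 138.7]
wrist_force: [1.3, -0.5, 0.5]
opening: 0.0856
t 19.25 pos [ 0.4998 -0.2655  0.2045] yaw -5.73 tilt [-0.0012  0.0011 -1.    ] F [ 1.3 -0.5  0.5] open 0.0856 q [-35.  32. -18.  40.   0.  60.]
cm [ 0.02 -0.15  0.05] turn -0.05
```

View pics/ov4.png

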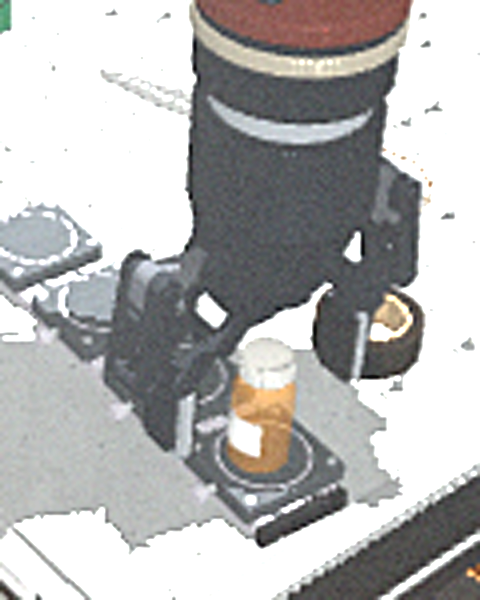

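```bash
python3 -m pendant '[{"rx":0,"ry":0,"rz":0,"dx":0,"dy":0,"dz":0,"gripper":0},{"rx":0,"ry":0,"rz":0,"dx":0,"dy":0,"dz":0,"gripper":0},{"rx":0,"ry":0,"rz":0,"dx":0,"dy":0,"dz":0,"gripper":0},{"rx":0,"ry":0,"rz":0,"dx":0,"dy":0,"dz":0,"gripper":-0.15},{"rx":0,"ry":0,"rz":0,"dx":0,"dy":0,"dz":0,"gripper":-0.3},{"rx":0,"ry":0,"rz":0,"dx":0,"dy":0,"dz":0,"gripper":-1},{"rx":0,"ry":0,"rz":0,"dx":0,"dy":0,"dz":0,"gripper":-1},{"rx":0,"ry":0,"rz":0,"dx":0,"dy":0,"dz":0,"gripper":-1},{"rx":0,"ry":0,"rz":0,"dx":0,"dy":0,"dz":0,"gripper":-1},{"rx":0,"ry":0,"rz":0,"dx":0,"dy":0,"dz":0,"gripper":-1}]'; python3 st.py
python3 -c "
from ov import ov
ov('side',280,145,120,150,4,[],'pics/ov5.png')"
```

```text
clock: 20.13
eef_pos: [0.4998, -0.2671, 0.2051]
ee_rot: [64.3, 90.0, -31.6]
wrist_force: [-1.6, 0.3, 5.5]
opening: 0.025
t 20.13 pos [ 0.4998 -0.2671  0.2051] yaw -5.84 tilt [ 5.e-04 -3.e-04 -1.e+00] F [-1.6  0.3  5.5] open 0.025 q [-36.  32. -18.  40.   0.  60.]
```

View pics/ov5.png

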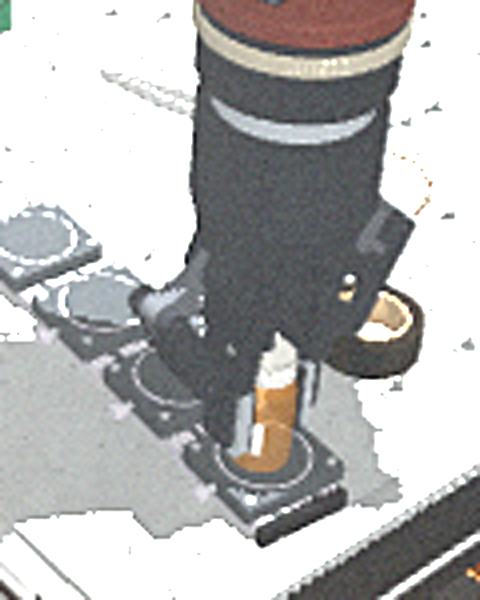

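```bash
python3 -m pendant '[{"rx":0,"ry":0,"rz":0,"dx":0,"dy":0,"dz":1,"gripper":-1},{"rx":0,"ry":0,"rz":0,"dx":0,"dy":0,"dz":3,"gripper":-1},{"rx":0,"ry":0,"rz":0,"dx":0,"dy":0,"dz":4,"gripper":-1},{"rx":0,"ry":0,"rz":0,"dx":0,"dy":0,"dz":3,"gripper":-1},{"rx":0,"ry":0,"rz":0.08,"dx":0.23,"dy":2.35,"dz":0,"gripper":-1},{"rx":0,"ry":0,"rz":0.08,"dx":0.23,"dy":3.9,"dz":0,"gripper":-1},{"rx":0,"ry":0,"rz":0.08,"dx":0.23,"dy":3.9,"dz":0,"gripper":-1},{"rx":0,"ry":0,"rz":0.08,"dx":0.23,"dy":3.9,"dz":0,"gripper":-1},{"rx":0,"ry":0,"rz":0.08,"dx":0.23,"dy":3.9,"dz":0,"gripper":-1},{"rx":0,"ry":0,"rz":0.08,"dx":0.23,"dy":3.9,"dz":0,"gripper":-1},{"rx":0,"ry":0,"rz":0.08,"dx":0.23,"dy":3.9,"dz":0,"gripper":-1},{"rx":0,"ry":0,"rz":0.08,"dx":0.23,"dy":3.9,"dz":0,"gripper":-1}]'; python3 -m pendant '[{"rx":0,"ry":0,"rz":0.08,"dx":0.23,"dy":3.9,"dz":0,"gripper":-1},{"rx":0,"ry":0,"rz":0.08,"dx":0.23,"dy":3.9,"dz":0,"gripper":-1},{"rx":0,"ry":0,"rz":0.08,"dx":0.23,"dy":3.9,"dz":0,"gripper":-1},{"rx":0,"ry":0,"rz":0.08,"dx":0.23,"dy":3.9,"dz":0,"gripper":-1},{"rx":0,"ry":0,"rz":0.08,"dx":0.23,"dy":3.2,"dz":0,"gripper":-1},{"rx":0,"ry":0,"rz":0.08,"dx":0.23,"dy":1.8,"dz":0,"gripper":-1},{"rx":0,"ry":0,"rz":0,"dx":0,"dy":0,"dz":0,"gripper":-1},{"rx":0,"ry":0,"rz":0,"dx":0,"dy":0,"dz":-1.5,"gripper":-1},{"rx":0,"ry":0,"rz":0,"dx":0,"dy":0,"dz":-3,"gripper":-1},{"rx":0,"ry":0,"rz":0,"dx":0,"dy":0,"dz":-3,"gripper":-1},{"rx":0,"ry":0,"rz":0,"dx":0,"dy":0,"dz":-2,"gripper":-1},{"rx":0,"ry":0,"rz":0,"dx":0,"dy":0,"dz":-0.5,"gripper":-1}]'; python3 st.py .5323 .2355 .215 -.33
python3 -m pendant '[{"rx":0,"ry":0,"rz":0,"dx":0,"dy":0,"dz":0,"gripper":-1},{"rx":0,"ry":0,"rz":0,"dx":0,"dy":0,"dz":0,"gripper":-1}]'; python3 st.py .5323 .2355 .215 -.33
python3 -c "
from ov import ov
ov('side',170,85,70,80,7,[.093],'pics/ov6.png')"
```

```text
clock: 21.18
eef_pos: [0.5178, 0.0313, 0.3154]
ee_rot: [82.1, 90.0, -10.6]
wrist_force: [0.2, -0.3, -0.4]
opening: 0.0251
clock: 22.18
eef_pos: [0.5304, 0.2342, 0.2118]
ee_rot: [-70.3, 89.7, -160.6]
wrist_force: [-1.1, -0.4, -0.8]
opening: 0.0253
t 22.18 pos [0.5304 0.2342 0.2118] yaw -0.29 tilt [-0.0051 -0.0018 -1.    ] F [-1.1 -0.4 -0.8] open 0.0253 q [ 17.  32. -15.  42.  -0. 107.]
cm [0.19 0.13 0.32] turn -0.01
clock: 22.35
eef_pos: [0.5324, 0.2352, 0.2158]
ee_rot: [99.6, 90.0, 9.3]
wrist_force: [-0.1, -0.9, -0.3]
opening: 0.025
t 22.35 pos [0.5324 0.2352 0.2158] yaw -0.27 tilt [ 8.e-04  1.e-04 -1.e+00] F [-0.1 -0.9 -0.3] open 0.025 q [ 17.  32. -15.  43.  -0. 107.]
cm [-0.01  0.03 -0.08] turn -0.01
0.093 [[289.  401.6]]
```

View pics/ov6.png

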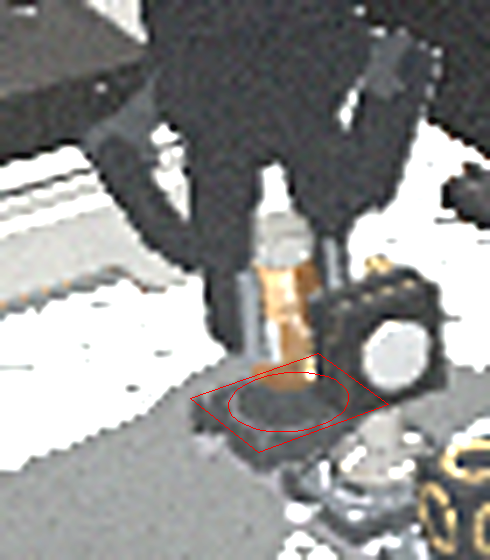

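```bash
python3 -m pendant '[{"rx":0,"ry":0,"rz":0,"dx":0,"dy":-0.3,"dz":0,"gripper":-1},{"rx":0,"ry":0,"rz":0,"dx":0,"dy":0,"dz":-0.5,"gripper":-1},{"rx":0,"ry":0,"rz":0,"dx":0,"dy":0,"dz":-0.2,"gripper":-1},{"rx":0,"ry":0,"rz":0,"dx":0,"dy":0,"dz":0,"gripper":-1},{"rx":0,"ry":0,"rz":0,"dx":0,"dy":0,"dz":0,"gripper":-1}]'; python3 st.py .5323 .2325 .208 -.33
python3 -c "
from ov import ov
ov('side',170,85,70,80,7,[],'pics/ov7.png')"
```

```text
clock: 22.82
eef_pos: [0.5318, 0.2324, 0.2077]
ee_rot: [-75.3, 90.0, -165.6]
wrist_force: [0.3, -0.1, 0.7]
opening: 0.0253
t 22.82 pos [0.5318 0.2324 0.2077] yaw -0.24 tilt [-2.e-04 -0.e+00 -1.e+00] F [ 0.3 -0.1  0.7] open 0.0253 q [ 16.  33. -16.  42.   0. 107.]
cm [0.05 0.01 0.03] turn -0.02
```

View pics/ov7.png

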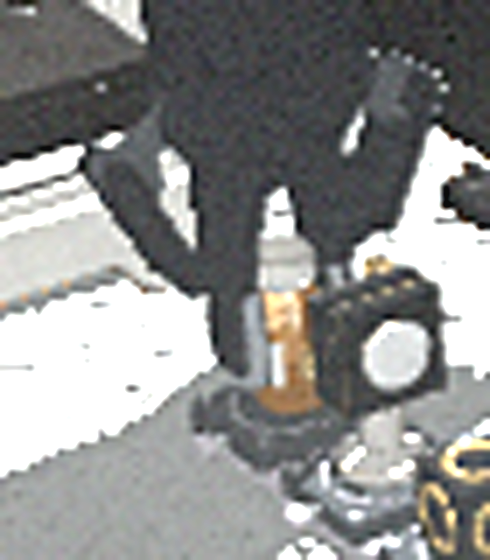

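```bash
python3 -m pendant '[{"rx":0,"ry":0,"rz":0,"dx":0,"dy":0,"dz":-0.2,"gripper":-1},{"rx":0,"ry":0,"rz":0,"dx":0,"dy":0,"dz":-0.1,"gripper":-1},{"rx":0,"ry":0,"rz":0,"dx":0,"dy":0,"dz":0,"gripper":-1},{"rx":0,"ry":0,"rz":0,"dx":0,"dy":0,"dz":0,"gripper":-0.3},{"rx":0,"ry":0,"rz":0,"dx":0,"dy":0,"dz":0,"gripper":-0.2},{"rx":0,"ry":0,"rz":0,"dx":0,"dy":0,"dz":0,"gripper":0},{"rx":0,"ry":0,"rz":0,"dx":0,"dy":0,"dz":0,"gripper":0.4},{"rx":0,"ry":0,"rz":0,"dx":0,"dy":0,"dz":0,"gripper":0.8},{"rx":0,"ry":0,"rz":0,"dx":0,"dy":0,"dz":1,"gripper":1},{"rx":0,"ry":0,"rz":0,"dx":0,"dy":0,"dz":2.5,"gripper":1},{"rx":0,"ry":0,"rz":0,"dx":0,"dy":0,"dz":4,"gripper":1},{"rx":0,"ry":0,"rz":0,"dx":0,"dy":0,"dz":4,"gripper":1}]'; python3 -m pendant '[{"rx":0,"ry":0,"rz":0,"dx":-2,"dy":0,"dz":2,"gripper":1},{"rx":0,"ry":0,"rz":0,"dx":-3,"dy":1,"dz":2,"gripper":1},{"rx":0,"ry":0,"rz":0,"dx":-3,"dy":2,"dz":1,"gripper":1},{"rx":0,"ry":0,"rz":0,"dx":-3,"dy":2,"dz":1,"gripper":1},{"rx":0,"ry":0,"rz":0,"dx":-3,"dy":2.5,"dz":0,"gripper":1},{"rx":0,"ry":0,"rz":0,"dx":-3,"dy":2.5,"dz":0,"gripper":1},{"rx":0,"ry":0,"rz":0,"dx":-3,"dy":3,"dz":0,"gripper":1},{"rx":0,"ry":0,"rz":0,"dx":-3,"dy":3,"dz":0,"gripper":1},{"rx":0,"ry":0,"rz":0,"dx":-3,"dy":3,"dz":0,"gripper":1},{"rx":0,"ry":0,"rz":0,"dx":-3,"dy":3,"dz":0,"gripper":1},{"rx":0,"ry":0,"rz":0,"dx":-3,"dy":3,"dz":0,"gripper":1},{"rx":0,"ry":0,"rz":0,"dx":-3,"dy":2,"dz":0,"gripper":1}]'; python3 st.py 
python3 -c "
from ov import ov
ov('side',170,95,110,100,7,[],'pics/ov8.png')
ov('top',125,150,120,60,6,[.093,.031,-.031,-.093],'pics/ov9.png')"
```

```text
clock: 23.87
eef_pos: [0.5312, 0.2323, 0.3209]
ee_rot: [-73.7, 89.9, -163.9]
wrist_force: [1.7, 1.2, 0.1]
opening: 0.085
clock: 24.87
eef_pos: [0.1828, 0.5017, 0.3806]
ee_rot: [159.4, 89.9, 69.2]
wrist_force: [0.9, 0.4, 0.0]
opening: 0.0854
t 24.87 pos [0.1828 0.5017 0.3806] yaw -0.21 tilt [ 7.0e-04  1.7e-03 -1.0e+00] F [0.9 0.4 0. ] open 0.0854 q [ 62.  18. -10.  61.   0. 152.]
0.093 [[114.9 216.9]]
0.031 [[272.6 216. ]]
-0.031 [[430.2 215.1]]
-0.093 [[587.5 214.2]]
```

View pics/ov8.png

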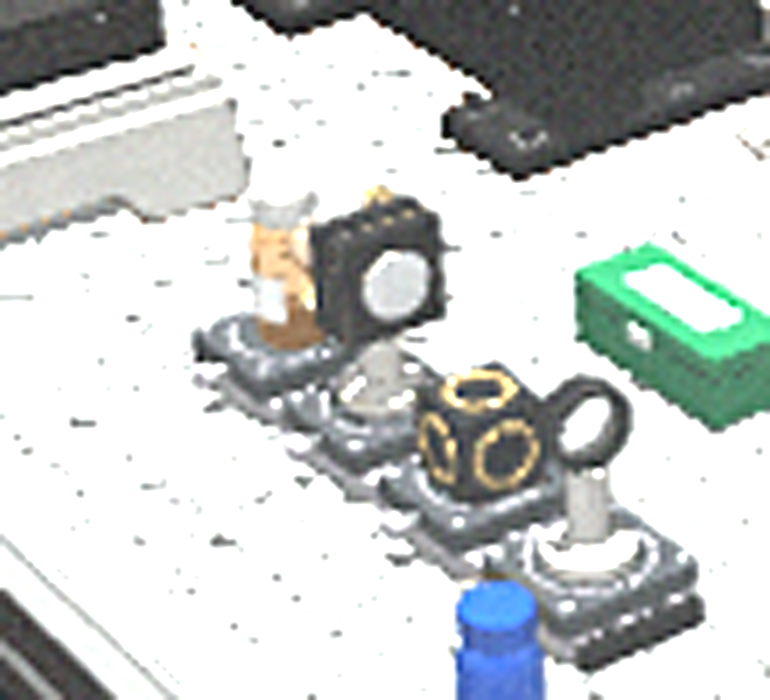

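View pics/ov9.png

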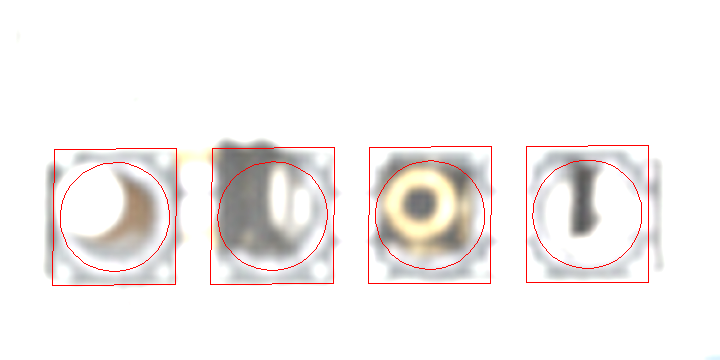

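Run:
```python
from h import *
from fit import tr
c=cam("top"); f=c["frame"]; x=np.load("rail_top.npy")[0]
u,v,s=125,165,6
b=cv2.resize(f[v:v+45,u:u+120],None,fx=s,fy=s,interpolation=cv2.INTER_CUBIC)
a=np.linspace(0,2*np.pi,60)
def circ(y,r,z,col,ox=0,oy=0):
    P=tr(np.c_[ox+np.cos(a)*r,y+oy+np.sin(a)*r],x); P[:,2]=z
    cv2.polylines(b,[((proj(c,P)-[u,v]+.5)*s).astype(int)],True,col,1)
def poly(y,pts,z,col):
    P=tr(np.array(pts)+[0,y],x);P[:,2]=z
    cv2.polylines(b,[((proj(c,P)-[u,v]+.5)*s).astype(int)],True,col,1)
circ(.093,.0135,.02,(255,0,0)); circ(.093,.0115,.08,(0,0,255))
# mirror: foot 2mm to +y => own x=-y ; head y from origin: +16..-5 ; origin at -2
circ(.031,.016,.024,(255,0,0),0,.0015); poly(.031,[[-.02,.0135],[.02,.0135],[.02,-.0075],[-.02,-.0075]],.09,(0,0,255))
poly(-.031,[[-.016,.016],[.016,.016],[.016,-.016],[-.016,-.016]],.052,(0,0,255)); 
circ(-.093,.016,.024,(255,0,0)); 
cv2.imwrite("pics/fin.png",b[:,:,::-1])
f=cam("side")["frame"]
cv2.imwrite("pics/fin_s.png",cv2.resize(f[95:195,170:280],None,fx=7,fy=7,interpolation=cv2.INTER_CUBIC)[:,:,::-1])
```

```text
(no output)
```

View pics/fin.png

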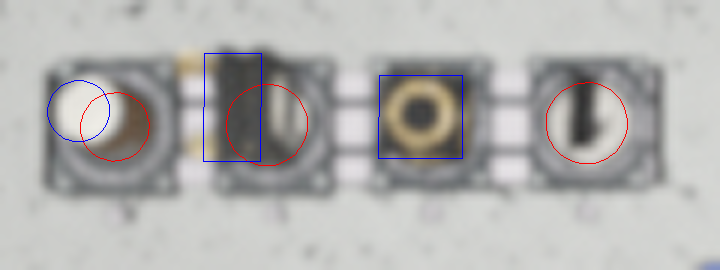

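View pics/fin_s.png

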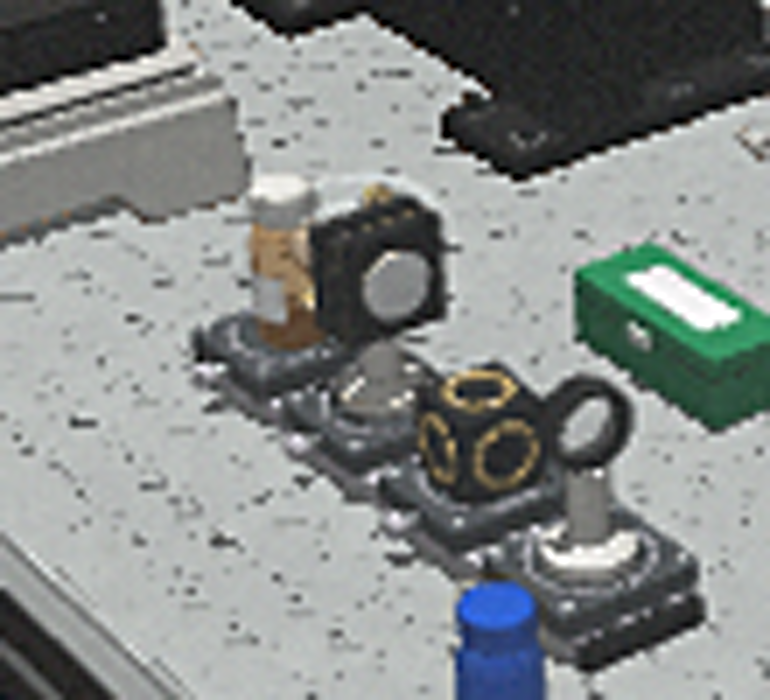

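Both views show all four things upright inside their circles. From left to right they stand vial, mirror, cube, lens. The gripper is clear of everything and the blue vial is untouched.

```bash
python3 -m pendant '[{"rx":0,"ry":0,"rz":0,"dx":0,"dy":0,"dz":0,"gripper":1},{"rx":0,"ry":0,"rz":0,"dx":0,"dy":0,"dz":0,"gripper":1}]'; python3 -c "
from workcell import robot
print(robot.close_job())"
```

```text
clock: 25.23
eef_pos: [0.1855, 0.4992, 0.38]
ee_rot: [100.6, 90.0, 10.2]
wrist_force: [-0.7, 0.3, 0.7]
opening: 0.0855
the job is handed in; nothing more can be done
None
```

I moved all four things to the empty rail in reverse order and handed the job in at about 25 s of the 122 s allowed. The lens is on the rightmost platform, the cube second from the right, the mirror third and the vial leftmost. All are released.

**Final pictures:** in both views each thing stands upright inside its circle, the arm is clear, and the blue look-alike is untouched.
- **Lens and cube:** about 1–2 mm from the platform centres.
- **Mirror:** I centred the foot, which puts its origin about 3 mm off along the rail.
- **Vial:** its foot is about 1 mm off.

**Where checks disagreed:** in the top view the vial's cap and the mirror's head showed about 3 mm to the right of where I predicted them. Their feet, and the side view, agree with being centred. I put this down to camera calibration and did not adjust for it.

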